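# Prop up the tap plug tray and pour in the plugs

## Task

Get the grey tap plug tray ready for use: swing its prop leg over with the red-handled lever until it locks past centre and the tray stands tilted on it by itself, and pour all eight brass tap plugs from the steel cup into the tray from close above it. Stand the empty cup back upright on the tiled shelf clear of the tray stand, setting it down rather than dropping it, and leave the elbow, the ferrule and the probe plug where they lie.

Things in the scene. Friction and masses are not known exactly. Their poses are not given: they have to be found in the camera images.
- stand: Aluminium base plate of the tilting tray, screwed down flat, 235 x 160 x 6 mm. Origin: centre of its underside, on the shelf top (z = 0). x points from the tray's hinged low front edge to its rear, y to the side of the hand lever, z up. The tray's hinge axis runs along y at x = -95 mm, z = 26 mm.
- tray (a joint): Tilt of the grey tray about its front hinge, rad: 0 = flat on its buffers; grows as its rear rises, about 0.31 on the locked leg. Only the leg holds it up. Tray and leg weigh 0.55 kg.
- tray_in (a point): Centre of the inner floor of the grey ABS plug tray, an open box 150 (x) by 120 mm (y) outside, walls 3.5, floor 4 mm; side and rear walls 42 mm high, front wall 30 mm, from the tray's underside. Tray axes: x to the rear (rising as it tilts), y to the lever side, z up. 79 mm behind the hinge axis; its underside is level with that axis when flat.
- leg (a joint): Swing of the prop leg on the tray, rad: 0 = folded (foot out behind the tray), stop at 2.09 = locked. A tension spring on the tray's -y side (to 0.06 N m) drives it to 0 below 1.2 and to the stop above. From about 0.36 the foot rolls on the base plate and lifts the tray, highest at about 1.89; past that it locks by itself; let go too early, it folds back. A level 6 N push on the handle moves it.
- leg_pivot (a point): Leg pivot axis (tray y) at the tray's middle, 128 mm behind the hinge axis, 8 mm above the tray's underside. Axes turn with the leg: the tray's at leg = 0, then about tray y so that x (along the leg to the foot) goes from rearward to downward to a little forward. The leg is a U of 8 mm steel rod, 62 mm long, with a 12 mm white foot roller.
- lever_grip (a point): Middle of the lever's red handle, a free-spinning sleeve 18 mm thick, 40 mm long along tray y, 75 mm from the pivot axis, 101 mm to the +y side of the tray's middle (inner end 21 mm clear of the side wall). Rigid with the leg, 150 degrees from it: folded it leans to the tray's front, 72 mm above the shelf; it swings up and over and, locked, leans to the rear, 129 mm up.
- cup: Open stainless steel cup, outside diameter 61 mm at the foot, 62 at the rim, 80 mm high, wall 3, floor 4 mm, about 0.14 kg empty, upright on the shelf left or right of the tray. Origin: centre of its underside, z up the axis to the mouth.
- cup_rim (a point): Centre of the cup's mouth, 80 mm above its underside.
- elbow: Bystander: cast aluminium pipe elbow lying on the shelf on the other side of the tray from the cup, two flanged 48 mm ends, 75 mm across, 0.16 kg. Origin: where its two bore axes meet, 24 mm above the shelf; the ends point along its +x and +y.
- ferrule: Bystander: loose copper ferrule ring, 24 mm outside diameter, 18 mm high, standing on the shelf. Origin: centre of its underside.
- probe: Bystander: chrome probe plug lying on the shelf, 20 mm thick, 58 mm long along its x. Origin on its axis, 10 mm up, 30 mm from its thick end. Beyond it, at the far left of the work, stands a fixed gauge port (block 110 mm square with a dial, 174 mm high).
- plug0: Brass tap plug, one of eight loose in the cup at the start: head 16 mm diameter x 10 mm, shank 11 mm diameter x 12 mm, 22 mm long in all, 22 g. Origin at mid length on its axis, z from head to shank. They slide out of the smooth cup once it is tipped some 25 degrees past level.
- plug1: Brass tap plug, one of eight loose in the cup at the start: head 16 mm diameter x 10 mm, shank 11 mm diameter x 12 mm, 22 mm long in all, 22 g. Origin at mid length on its axis, z from head to shank. They slide out of the smooth cup once it is tipped some 25 degrees past level.
- plug2: Brass tap plug, one of eight loose in the cup at the start: head 16 mm diameter x 10 mm, shank 11 mm diameter x 12 mm, 22 mm long in all, 22 g. Origin at mid length on its axis, z from head to shank. They slide out of the smooth cup once it is tipped some 25 degrees past level.
- plug3: Brass tap plug, one of eight loose in the cup at the start: head 16 mm diameter x 10 mm, shank 11 mm diameter x 12 mm, 22 mm long in all, 22 g. Origin at mid length on its axis, z from head to shank. They slide out of the smooth cup once it is tipped some 25 degrees past level.
- plug4: Brass tap plug, one of eight loose in the cup at the start: head 16 mm diameter x 10 mm, shank 11 mm diameter x 12 mm, 22 mm long in all, 22 g. Origin at mid length on its axis, z from head to shank. They slide out of the smooth cup once it is tipped some 25 degrees past level.
- plug5: Brass tap plug, one of eight loose in the cup at the start: head 16 mm diameter x 10 mm, shank 11 mm diameter x 12 mm, 22 mm long in all, 22 g. Origin at mid length on its axis, z from head to shank. They slide out of the smooth cup once it is tipped some 25 degrees past level.
- plug6: Brass tap plug, one of eight loose in the cup at the start: head 16 mm diameter x 10 mm, shank 11 mm diameter x 12 mm, 22 mm long in all, 22 g. Origin at mid length on its axis, z from head to shank. They slide out of the smooth cup once it is tipped some 25 degrees past level.
- plug7: Brass tap plug, one of eight loose in the cup at the start: head 16 mm diameter x 10 mm, shank 11 mm diameter x 12 mm, 22 mm long in all, 22 g. Origin at mid length on its axis, z from head to shank. They slide out of the smooth cup once it is tipped some 25 degrees past level.

How it is judged (in metres and radians):
On the way:
1. the held cup is tipped to pour with its mouth over the tray (angle between cup's own z axis and vertical above 1.2 rad and horizontal distance between cup_rim and tray_in below 0.11 m and contact force between the fingers and cup above 0.5 N), for 0.2 s.
At the end, for the whole second after the job is handed in: Leg locked (joint leg over 2.0) and the tray standing on it (joint tray 0.28 to 0.34); all eight plugs at rest in the tray, below its rim; the empty cup upright (within 0.08 rad) and at rest on the shelf top itself, its axis 120 mm or more from the centre of the base plate (value of joint leg above 2 rad and value of joint tray between 0.28 and 0.34 rad and x of plug0 in the frame of tray_in between -0.073 and 0.073 m and y of plug0 in the frame of tray_in between -0.058 and 0.058 m and z of plug0 in the frame of tray_in between -0.003 and 0.04 m and linear speed of each of plug0, plug1, plug2, plug3, plug4, plug5, plug6, plug7 below 0.03 m/s and x of plug1 in the frame of tray_in between -0.073 and 0.073 m and y of plug1 in the frame of tray_in between -0.058 and 0.058 m and z of plug1 in the frame of tray_in between -0.003 and 0.04 m and x of plug2 in the frame of tray_in between -0.073 and 0.073 m and y of plug2 in the frame of tray_in between -0.058 and 0.058 m and z of plug2 in the frame of tray_in between -0.003 and 0.04 m and x of plug3 in the frame of tray_in between -0.073 and 0.073 m and y of plug3 in the frame of tray_in between -0.058 and 0.058 m and z of plug3 in the frame of tray_in between -0.003 and 0.04 m and x of plug4 in the frame of tray_in between -0.073 and 0.073 m and y of plug4 in the frame of tray_in between -0.058 and 0.058 m and z of plug4 in the frame of tray_in between -0.003 and 0.04 m and x of plug5 in the frame of tray_in between -0.073 and 0.073 m and y of plug5 in the frame of tray_in between -0.058 and 0.058 m and z of plug5 in the frame of tray_in between -0.003 and 0.04 m and x of plug6 in the frame of tray_in between -0.073 and 0.073 m and y of plug6 in the frame of tray_in between -0.058 and 0.058 m and z of plug6 in the frame of tray_in between -0.003 and 0.04 m and x of plug7 in the frame of tray_in between -0.073 and 0.073 m and y of plug7 in the frame of tray_in between -0.058 and 0.058 m and z of plug7 in the frame of tray_in between -0.003 and 0.04 m and height (world z) of cup below 0.004 m and angle between cup's own z axis and vertical below 0.08 rad and linear speed of cup below 0.02 m/s and horizontal distance between cup and stand above 0.12 m); the robot touches nothing.
It fails at once if the elbow is moved more than 20 mm (distance of elbow from where it was at the start of the episode above 0.02 m).
It fails at once if the ferrule is moved more than 20 mm (distance of ferrule from where it was at the start of the episode above 0.02 m).
It fails at once if the probe plug is moved more than 20 mm (distance of probe from where it was at the start of the episode above 0.02 m).
It fails at once if the cup is let go of more than 60 mm above the shelf (height (world z) of cup above 0.06 m and contact force between the fingers and cup below 0.05 N).
It fails at once if the cup is tipped to pour with its mouth more than 300 mm above the shelf (some 240 mm above the tray) (angle between cup's own z axis and vertical above 1.2 rad and height (world z) of cup_rim above 0.3 m).
It also fails if it takes over 67 s, if anything falls off the work surface, if the arm or the gripper's body presses on something with over 40 N, if the wrist force passes 120 N, or if a joint passes its speed limit or range.

## Robot

A 7-joint arm with a two-finger parallel gripper is mounted at the origin on the work surface. World frame = base frame: x ahead of the robot, y to its left, z up, the work surface at z = 0. Lengths are in mm, angles in rad, forces in N, time in s.
With the tool pointing down it reaches from about 425 to 875 mm from the base axis. Payload 8.4 kg.
Tool frame: the origin (TCP) lies midway between the tips of the shut fingers; the grasp point (between the pads) lies 19 mm behind it (manip.pinch_z is the distance from the TCP to the grasp point, in mm); z points along the fingers, y is the line along which they close (so a half turn about z gives the same grasp; the last joint's range is limited). The gripper opens to 85 mm and grips with 20 to 120 N. Pads are 22 mm wide; open, the fingers measure 114 mm over their backs; the gripper's body (76 mm by 85 mm) begins 54 mm behind the grasp point. The pads swing forward as they close: fully open they stand 13 mm farther back than shut.
Start: joints at [-1.359, 0.333, 0.04, 1.465, -0.013, 1.343, -0.059], TCP at [198.784, 618.829, 231.308] pointing down, gripper open.
Joint ranges: [-2.58, 2.58], [-0.38, 2.09], [-1.3, 1.39], [0.25, 2.4], [-1.5, 4.64], [0.08, 2.09], [-2.65, 2.65]. Speed limits (rad/s): [2.22, 2.22, 2.79, 2.79, 3.14, 3.14, 3.14].

## Interface

Orientations are given as [roll, pitch, yaw] about the fixed x, y, z axes, in that order (R = Rz(yaw) Ry(pitch) Rx(roll)).
In Python, from workcell import manip gives the robot as it stands.
- The arm moves only by the tool drive_tool, never from a script. Its argument "increments" is a list that holds one entry, the list of rows, each a list of 7 numbers: the shift along the tool's x, y, z as a fraction of full scale, then the turn, a rotation vector about the tool's x, y, z as a fraction of full scale, then the closure, from 0 (fully open) to 1 (shut). In form: [[[tx, ty, tz, wx, wy, wz, fingers], ...]]. A call has 1 to 10 rows; each row is the pose to reach, as a shift and turn from the pose commanded when the call began, along the tool's axes at that moment; what a row does not reach only later rows make up. Full scale, the value 1, is 0.8 m for a shift and 45 degrees for a turn. A row lasts 1/10 s, in which the tool goes at most 50 mm and 8.59 degrees, less where a joint would pass 70% of its speed; a pose out of reach is approached as far as the arm can. A call with a number of a shift or a turn outside -1 to 1 is refused whole. A call with a gripper value outside its range is refused whole. The fingers move at their own pace and stop on an object; "grip_force" is the grip in N (left out, the last holds). Time passes only in rows, so rows that repeat a pose let the fingers close. It gives the time, the measured TCP pose, the force, the opening and the grip force at its end, in the units of the state.
- manip.sense(): the state, without advancing time (a new reading comes with each control period).
- manip.get_image(name): name is "scene" or "top" or "wrist"; returns the picture (384x512x3 uint8, red, green, blue); there is no depth.
- manip.camera_params(name): a dict with "mtx" (3x3 intrinsics, pixels), "R" (3x3) and "t" (3): a world point X has camera coordinates R X + t. Camera axes: x right, y down, z forward; pixel columns grow to the right and rows downward; lengths in mm; the calibration is good to about 2 mm. A picture is of the moment at which its call begins: read the wrist's pose just before it. camera_params takes no time and is no camera call; for the wrist camera it gives the pose at the moment of the call.
- manip.close_job(): hands the job in; it is judged then, once.
The state is a dict: "time_s": time; "q": joint angles; "joint_velocities": joint speeds; "joint_torque": joint torques, N m; "tool_pos": TCP position; "tcp_rot": TCP orientation; "force": force on the tool from outside, world axes, zero at the start; "ft_torque": the same for the moment, N m; "finger_gap": finger opening in mm; "grasp_force": force on a finger pad.
Only numpy, scipy, OpenCV 4.12 (cv2) and the standard library are available. Lean on these libraries where they do the work, as an engineer would, in place of code of your own. Each camera call takes 0.05 s, during which the arm holds its last target. There are 200 camera calls.

## Working session

There is one attempt and no reset: what is moved stays moved. The work goes in short steps, Python scripts to look and compute and a tool call to move; the robot and the scene stay as the last step left them, time stands still between calls to the robot, and variables do not carry over. Pictures are saved under pics/ and viewed, at most 11 in all, crops included, and the job is handed in when it is done.

Besides the shell and the picture viewer there is one more tool, called after "Call:" as name([rows], argument=value, ...), one row to a line, values as JSON. drive_tool: Moves the arm, as the interface text tells. Its arguments: {"type":"object","properties":{"increments":{"type":"array","items":{"type":"array","items":{"type":"array","items":{"type":"number"}}}},"grip_force":{"type":"number"}},"required":["increments"]}

```bash
mkdir -p pics; ls
python3 - <<'E'
from workcell import manip
import cv2
for n in("scene","top"):
    im=manip.get_image(n); p=manip.camera_params(n); print(n,p)
    cv2.imwrite(f"pics/{n}0.png",cv2.resize(im[:,:,::-1],(800,600),interpolation=cv2.INTER_CUBIC))
print(manip.sense())
E
```

```text
pics
scene {'mtx': array([[474.44522386,   0.        , 260.46701804],
       [  0.        , 474.44522386, 191.2772829 ],
       [  0.        ,   0.        ,   1.        ]]), 'R': array([[-0.62443669,  0.78102805,  0.00860271],
       [ 0.54102255,  0.44044228, -0.71645321],
       [-0.56335904, -0.44272541, -0.69758211]]), 't': array([ 377.86396776, -252.08995735, 1441.78989454])}
top {'mtx': array([[469.45879273,   0.        , 250.75885107],
       [  0.        , 469.45879273, 201.46345898],
       [  0.        ,   0.        ,   1.        ]]), 'R': array([[-0.02810621, -0.99957479,  0.00776361],
       [-0.99330773,  0.0270579 , -0.11228366],
       [ 0.11202584, -0.01086752, -0.99364587]]), 't': array([  23.7010776 ,  600.93280592, 1119.06089899])}
{'time_s': 0.1, 'q': array([-1.35921024,  0.33385703,  0.03986748,  1.46618014, -0.01339906,
        1.34328004, -0.05846208]), 'joint_velocities': array([-0.00025069, -0.00196178, -0.00093809, -0.00346318, -0.00125274,
       -0.00149023, -0.00253526]), 'joint_torque': array([ 4.82029543e-03, -6.60027981e+01,  1.37064625e+00, -4.06473005e+01,
        1.69442827e-02,  9.05912340e-03, -7.40470273e-05]), 'tool_pos': array([198.67119965, 618.46869537, 230.50058385]), 'tcp_rot': array([-3.14013718e+00,  9.69583609e-05,  2.83083471e+00]), 'force': array([-0.03195086,  0.14437518,  1.27474476]), 'ft_torque': array([-0.02866526,  0.03529031,  0.02722769]), 'grasp_force': 0.0, 'finger_gap': 85.33000097888295}
```

View pics/scene0.png

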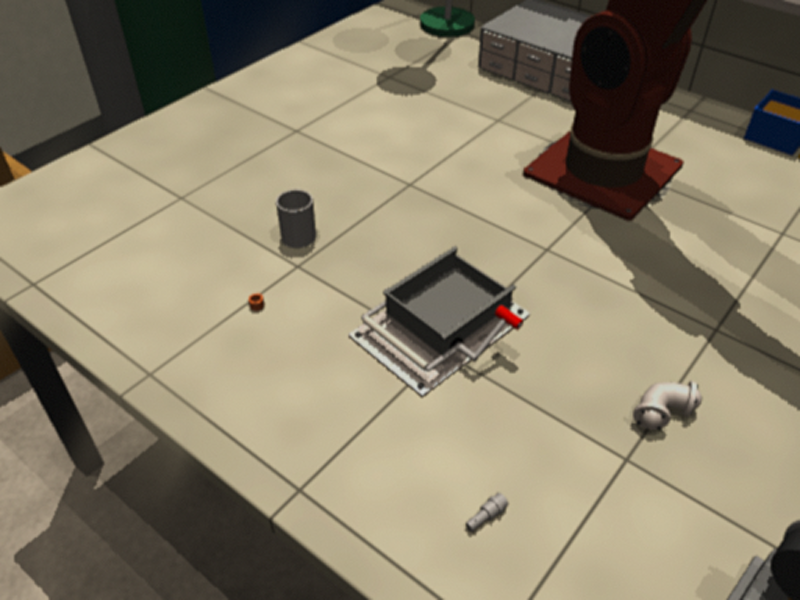

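View pics/top0.png

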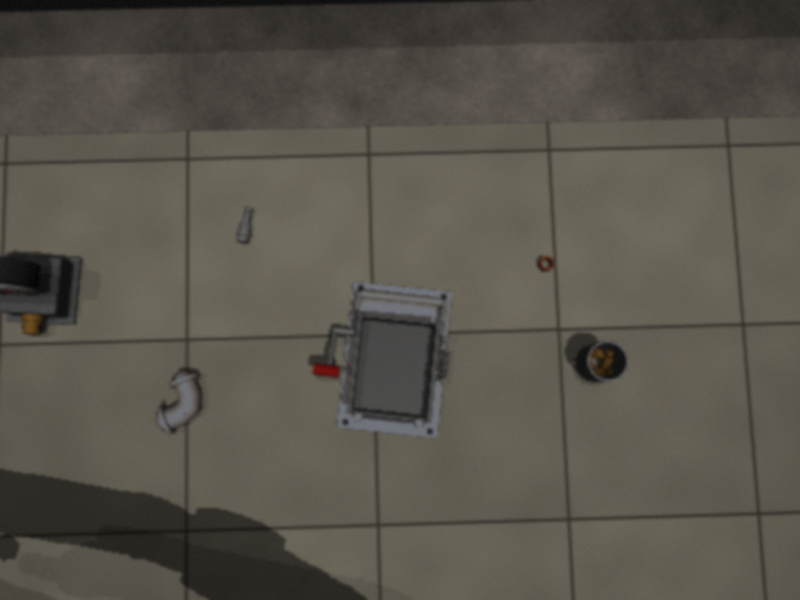

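The scene picture shows the cup (296,218), tray (450,300), red handle (510,316), elbow and probe. In the top view the plate corners are at (353,283), (452,292), (437,437) and (337,428), the red handle at (326,370), the cup rim at (606,360), the ferrule at (545,263), the elbow at (182,400) and the probe at (245,225).

```bash
cat > h.py <<'E'
import numpy as np, cv2
from workcell import manip
from scipy.spatial.transform import Rotation as Ro
def back(n,uv,z,s=1.5625,p=None):
    p=p or manip.camera_params(n); K,R,t=p["mtx"],p["R"],p["t"]
    d=R.T@np.linalg.inv(K)@np.array([(uv[0]+.5)/s-.5,(uv[1]+.5)/s-.5,1]); c=-R.T@t
    return c+d*(z-c[2])/d[2]
def proj(n,X,s=1.5625,p=None):
    p=p or manip.camera_params(n); x=p["mtx"]@(p["R"]@np.array(X,float)+p["t"]); return (x[:2]/x[2]+.5)*s-.5
def rpy(a): return Ro.from_euler('xyz',a)
def delta(target,rot,st=None):
    "shift (fraction) and rotvec (fraction) from present pose to target"
    st=st or manip.sense(); R0=rpy(st["tcp_rot"])
    return np.round(np.r_[R0.inv().apply(np.array(target)-st["tool_pos"])/800,(R0.inv()*rot).as_rotvec()/(np.pi/4)],4)
E
python3 - <<'E'
from h import *
np.set_printoptions(precision=1,suppress=True)
C=[back("top",u,6) for u in [(353,283),(452,292),(437,437),(337,428)]]
print(np.array(C)); c=np.mean(C,0); print("c",c)
x=(C[0]+C[1]-C[2]-C[3]);y=(C[0]+C[3]-C[1]-C[2])
print(np.linalg.norm(x)/2,np.linalg.norm(y)/2,np.arctan2(x[1],x[0]),np.arctan2(-y[0],y[1]))
print("rim",back("top",(606,360),80),"handle",back("top",(326,370),72))
print("rim scene",back("scene",(295.5,199),80), "handle",back("scene",(509.5,316),72))
for n,u,z in(("fer",(545,263),18),("elb",(182,400),24),("probe",(245,225),10)):print(n,back("top",u,z))
for n in("top",):
  im=manip.get_image(n)[:,:,::-1]; a=cv2.resize(im[170:290,190:290],None,fx=5,fy=5,interpolation=cv2.INTER_CUBIC);b=cv2.resize(im[200:260,350:410],(300,300),interpolation=cv2.INTER_CUBIC)
  o=np.zeros((600,800,3),np.uint8);o[:,:500]=a;o[:300,500:]=b;cv2.imwrite("pics/crop1.png",o)
E
```

```text
[[658.4  68.5   6. ]
 [639.4 -91.1   6. ]
 [408.7 -58.8   6. ]
 [427.2  98.9   6. ]]
c [533.4   4.4   6. ]
233.0470970668656 159.7235067887996 -0.1350616211110228 -0.11788437224204605
rim [ 519.5 -311.5   80. ] handle [516.6 109.3  72. ]
rim scene [ 516.3 -309.7   80. ] handle [514.1 112.2  72. ]
fer [ 680.7 -241.4   18. ]
elb [478.  338.6  24. ]
probe [757.7 241.5  10. ]
```

View pics/crop1.png

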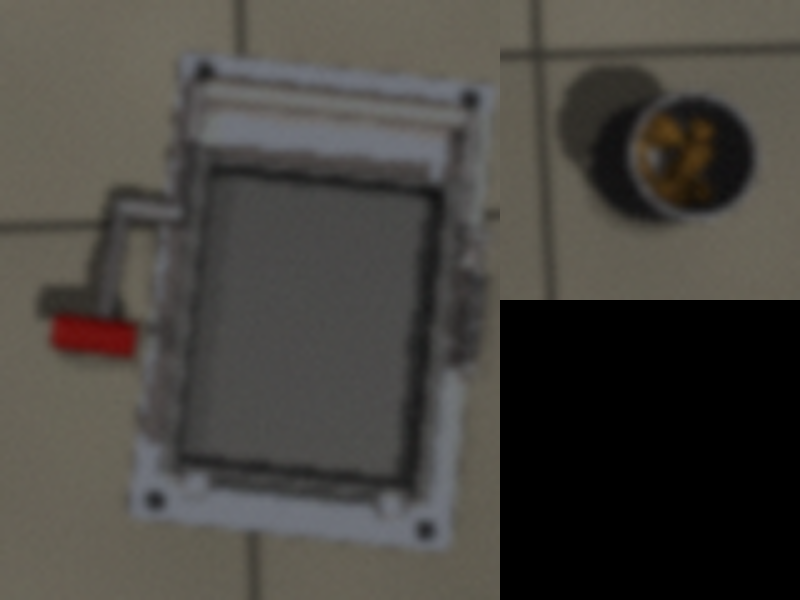

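The crop confirms the stand yaw of about -0.133 rad, centre near (533,4). The red sleeve spans crop pixels 52–137 and its crank bar enters on the rear side. I'll push the handle from the front with shut fingers.

```bash
cat >> h.py <<'E'
SC=np.array([533.5,4.4]); SY=-0.133
def S(x,y,z):
    c,s=np.cos(SY),np.sin(SY); return np.array([SC[0]+c*x-s*y,SC[1]+s*x+c*y,z])
from scipy.optimize import brentq
def handle(leg):
    f=lambda t: 26+np.sin(t)*(128+62*np.cos(leg))+np.cos(t)*(8-62*np.sin(leg))-12
    t=max(0,brentq(f,-.5,.8)); r=lambda x,z:(-95+np.cos(t)*x-np.sin(t)*z,26+np.sin(t)*x+np.cos(t)*z)
    a=np.radians(150)-leg
    return t,*r(128+75*np.cos(a),8+75*np.sin(a))
E
python3 - <<'E'
from h import *
np.set_printoptions(precision=3,suppress=True)
for l in np.arange(0,2.1,.2).tolist()+[1.89,2.09]:print(round(l,2),np.array(handle(l)))
print(S(-32,101,72),S(-72,108,130),delta(S(-72,108,150),Ro.from_euler('xyz',[np.pi,0,SY+np.pi])))
E
```

```text
0.0 [  0.    -31.952  71.5  ]
0.2 [  0.    -23.207  83.656]
0.4 [  0.012 -13.012  94.787]
0.6 [  0.072  -5.143 108.328]
0.8 [  0.13    3.272 120.239]
1.0 [  0.183  12.267 130.21 ]
1.2 [  0.231  21.899 137.875]
1.4 [  0.272  32.257 142.786]
1.6 [  0.302  43.443 144.361]
1.8 [  0.319  55.548 141.806]
2.0 [  0.318  68.561 134.005]
1.89 [  0.321  61.3   139.026]
2.09 [  0.31   74.647 128.385]
[515.176 108.751  72.   ] [476.458 120.994 130.   ] [-0.521 -0.486  0.101 -0.002 -0.    -0.227]
```

Call:
drive_tool([
  [[-0.052,-0.049,0.01,0,0,-0.05,1],[-0.104,-0.098,0.02,0,0,-0.1,1],[-0.156,-0.147,0.03,0,0,-0.15,1],[-0.208,-0.196,0.04,0,0,-0.2,1],[-0.26,-0.245,0.05,0,0,-0.227,1],[-0.313,-0.294,0.06,0,0,-0.227,1],[-0.365,-0.343,0.07,0,0,-0.227,1],[-0.417,-0.392,0.08,0,0,-0.227,1],[-0.469,-0.44,0.09,0,0,-0.227,1],[-0.521,-0.486,0.101,0,0,-0.227,1]],
])

```text
time_s: 1.15
tool_pos: [439.9, 184.2, 161.5]
tcp_rot: [3.141, 0.0, 3.009]
force: [0.6, 1.1, 0.4]
finger_gap: -0.1
grasp_force: 0.0
```

```bash
cat >> h.py <<'E'
D=lambda p,yaw=SY+np.pi:print(delta(p,Ro.from_euler('xyz',[np.pi,0,yaw])))
E
python3 - <<'E'
from h import *
print(manip.sense()["q"],manip.sense()["tool_pos"])
D(S(-75,108,130));D(S(-75,108,60)); D(S(-75,108,60)+[0,0,70])
E
```

```text
[-0.85064074  0.02165209  0.3686655   1.98032777 -0.0089312   1.14055615
  0.96007443] [439.9148352  184.21088132 161.54145024]
[-0.0519 -0.0723  0.0394  0.0007  0.0003  0.0008]
[-0.0519 -0.0724  0.1269  0.0007  0.0003  0.0008]
[-0.0519 -0.0723  0.0394  0.0007  0.0003  0.0008]
```

Call:
drive_tool([
  [[-0.026,-0.036,0.02,0,0,0,1],[-0.052,-0.072,0.04,0,0,0,1],[-0.052,-0.072,0.085,0,0,0,1],[-0.052,-0.072,0.126,0,0,0,1],[-0.052,-0.072,0.126,0,0,0,1],[-0.052,-0.072,0.126,0,0,0,1]],
])

```text
time_s: 1.75
tool_pos: [472.8, 123.4, 61.2]
tcp_rot: [-3.141, -0.001, 3.009]
force: [0.6, 0.2, 0.1]
finger_gap: 0.2
grasp_force: 0.0
```

Run:
```python
from h import *
s=manip.sense();print(s["q"],s["tool_pos"],s["force"])
im=manip.get_image("scene")[:,:,::-1]; cv2.imwrite("pics/s2.png",cv2.resize(im[120:270,210:410],(800,600),interpolation=cv2.INTER_CUBIC))
for l in [0,.3,.6,.9,1.2,1.5,1.8,2.0]:
    t,x,z=handle(l); D(S(x-18,107,z-12))
```

```text
[-0.74929345  0.18044419  0.44011432  2.05762148 -0.0953593   0.92378876
  1.18052695] [472.83679882 123.40615258  61.20231491] [0.57780655 0.24970945 0.08252941]
[-0.0315 -0.0044  0.0033  0.0005  0.0011  0.0009]
[-0.049  -0.0044 -0.0186  0.0005  0.0011  0.0009]
[-0.0651 -0.0044 -0.0427  0.0005  0.0011  0.0009]
[-0.0811 -0.0044 -0.0642  0.0005  0.0011  0.0009]
[-0.0989 -0.0044 -0.0796  0.0005  0.0011  0.0009]
[-0.1187 -0.0044 -0.0873  0.0005  0.0011  0.0009]
[-0.141  -0.0044 -0.0845  0.0005  0.0011  0.0009]
[-0.1572 -0.0044 -0.0748  0.0005  0.0011  0.0009]
```

View pics/s2.png

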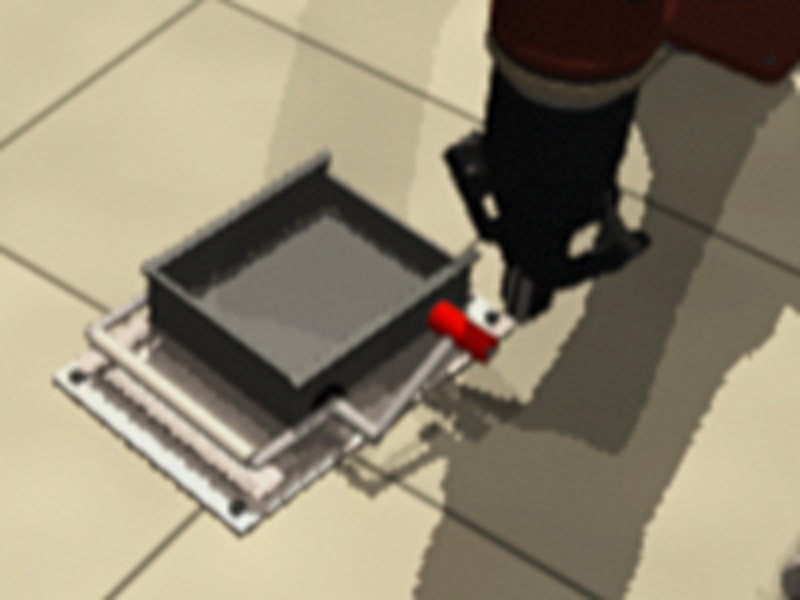

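The fingertips at (520,295) stand just in front of the red sleeve (465,330), clear of the tray wall. Pushing now.

Call:
drive_tool([
  [[-0.016,-0.004,0.003,0,0,0,1],[-0.03,-0.004,0.0,0,0,0,1],[-0.04,-0.004,-0.009,0,0,0,1],[-0.049,-0.004,-0.019,0,0,0,1],[-0.057,-0.004,-0.031,0,0,0,1],[-0.065,-0.004,-0.043,0,0,0,1],[-0.073,-0.004,-0.054,0,0,0,1],[-0.081,-0.004,-0.064,0,0,0,1],[-0.09,-0.004,-0.073,0,0,0,1],[-0.099,-0.004,-0.08,0,0,0,1]],
])

```text
time_s: 2.8
tool_pos: [549.5, 110.0, 125.2]
tcp_rot: [-3.141, -0.004, 3.009]
force: [-9.0, 0.9, 0.4]
finger_gap: 0.2
grasp_force: 4.2
```

Run:
```python
from h import *
s=manip.sense();print(s["q"],s["tool_pos"],s["force"])
im=manip.get_image("scene")[:,:,::-1]; cv2.imwrite("pics/s3.png",cv2.resize(im[120:270,210:410],(800,600),interpolation=cv2.INTER_CUBIC))
for l in [1.2,1.35,1.5,1.65,1.8,1.9,2.0]:
    t,x,z=handle(l); D(S(x-18,107,z-10))
```

```text
[-0.68282647  0.24988015  0.47078092  1.83280487 -0.12766122  1.09265214
  1.27345767] [549.51995445 109.95362282 125.20574558] [-8.9944646   0.86475282  0.40729332]
[-0.0005  0.0003 -0.0022 -0.0002 -0.0025  0.0007]
[-0.0101  0.0003 -0.0071 -0.0002 -0.0025  0.0007]
[-0.0203  0.0003 -0.0099 -0.0002 -0.0025  0.0007]
[-0.0311  0.0003 -0.0101 -0.0002 -0.0025  0.0007]
[-0.0426  0.0003 -0.0071 -0.0002 -0.0025  0.0007]
[-0.0506  0.0003 -0.0032 -0.0002 -0.0025  0.0007]
[-0.0588  0.0002  0.0026 -0.0002 -0.0025  0.0007]
```

View pics/s3.png

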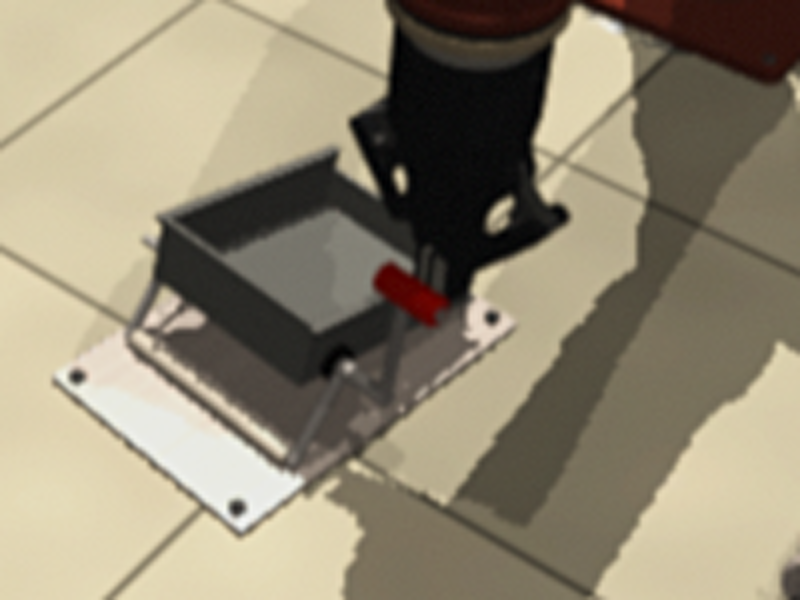

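The tray is being lifted, with the sleeve (410,295) in front of the fingers as planned. Continuing over centre.

Call:
drive_tool([
  [[-0.01,0,-0.006,0,0,0,1],[-0.02,0,-0.009,0,0,0,1],[-0.031,0,-0.01,0,0,0,1],[-0.042,0,-0.007,0,0,0,1],[-0.051,0,-0.003,0,0,0,1],[-0.06,0,0.003,0,0,0,1],[-0.062,0,0.005,0,0,0,1],[-0.062,0,0.005,0,0,0,1]],
])

```text
time_s: 3.65
tool_pos: [600.8, 103.2, 120.9]
tcp_rot: [-3.141, 0.001, 3.009]
force: [-0.7, -0.4, -0.2]
finger_gap: -0.4
grasp_force: 0.5
```

Run:
```python
from h import *
s=manip.sense();print(s["q"],s["tool_pos"],s["force"])
im=manip.get_image("scene")[:,:,::-1]; cv2.imwrite("pics/s4.png",cv2.resize(im[120:270,210:410],(800,600),interpolation=cv2.INTER_CUBIC))
p=manip.camera_params("scene")
for l in(1.8,2.09):
    t,x,z=handle(l)
    for y in(81,121): print(l,((proj("scene",S(x,y,z),1)-[210,120]+.5)*4))
```

```text
[-0.6276091   0.35365172  0.47401803  1.72066744 -0.17706093  1.10922182
  1.33849098] [600.81172291 103.23089306 120.93008968] [-0.74132761 -0.37039885 -0.23406732]
1.8 [331.3902858  296.10207923]
1.8 [389.35986221 336.89227607]
2.09 [304.21384771 332.73939021]
2.09 [361.60708888 374.32931497]
```

View pics/s4.png

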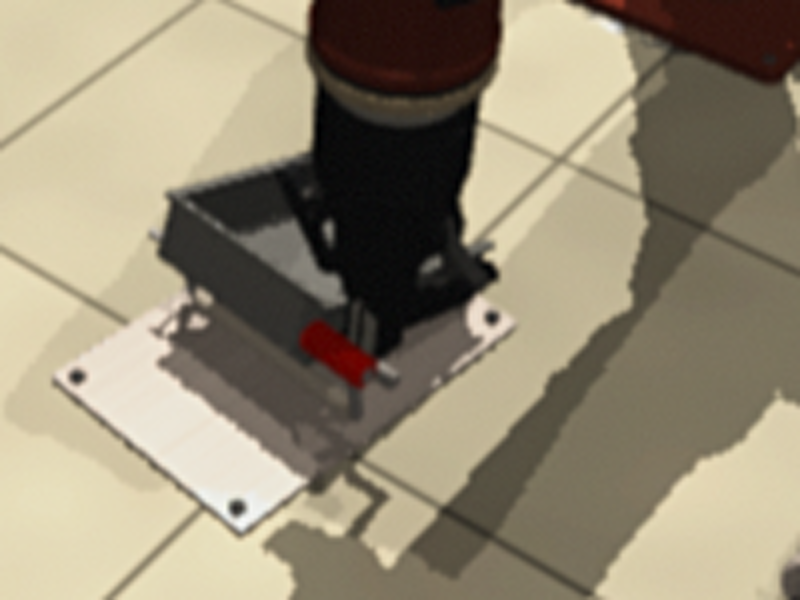

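The sleeve at (305,330)–(365,375) matches the projection for leg = 2.09, so the leg is locked and the tray stands tilted. Back off and fit an arm model for planning the sideways cup grasp.

Call:
drive_tool([
  [[0.02,0,-0.01,0,0,0,0.5],[0.03,0,-0.06,0,0,0,0],[0.03,0,-0.12,0,0,0,0],[0.03,0.05,-0.18,0,0,0,0],[0.03,0.1,-0.2,0,0,0,0],[0.03,0.1,-0.2,0,0,0,0]],
])

```text
time_s: 4.3
tool_pos: [587.9, 193.3, 284.6]
tcp_rot: [3.136, 0.005, 3.017]
force: [-0.4, 1.3, -0.7]
finger_gap: 84.6
grasp_force: 0.0
```

```bash
cat > kin.py <<'E'
from h import *
from scipy.optimize import least_squares
import json
def fk(q,P):
    h,l1,l2,l3,a3,a4,a5,c1,c7,s1,s3,s5,s7=P
    r=lambda ax,a:Ro.from_euler(ax,a)
    R=r('z',s1*q[0]+c1); p=np.array([0,0,h]); R=R*r('y',q[1])*r('z',s3*q[2]); p=p+R.apply([a3,0,l1])
    R=R*r('y',q[3])*r('z',s5*q[4]); p=p+R.apply([a4,0,l2]); R=R*r('y',q[5]); p=p+R.apply([a5,0,l3]); return p,R*r('z',s7*q[6]+c7)
E
python3 - <<'E'
from kin import *
import itertools
np.set_printoptions(precision=3,suppress=True)
s=manip.sense()
data=[([-1.35921024,.33385703,.03986748,1.46618014,-.01339906,1.34328004,-.05846208],[198.671,618.469,230.5],[-3.140137,0,2.830835]),
([-0.85064074,0.02165209,0.3686655,1.98032777,-0.0089312,1.14055615,0.96007443],[439.915,184.211,161.541],[3.141,0,3.009]),
([-0.74929345,0.18044419,0.44011432,2.05762148,-0.0953593,0.92378876,1.18052695],[472.837,123.406,61.202],[-3.141,-.001,3.009]),
([-0.68282647,0.24988015,0.47078092,1.83280487,-0.12766122,1.09265214,1.27345767],[549.52,109.954,125.206],[-3.141,-.004,3.009]),
([-0.6276091,0.35365172,0.47401803,1.72066744,-0.17706093,1.10922182,1.33849098],[600.812,103.231,120.93],[-3.141,.001,3.009]),
(s["q"].tolist(),s["tool_pos"].tolist(),s["tcp_rot"].tolist())]
json.dump(data,open("data.json","w"))
def res(P,sg):
    o=[]
    for q,p,r in data:
        f,R=fk(q,list(P)+list(sg)); o+=[*(f-p),*(300*(R.inv()*rpy(r)).as_rotvec())]
    o+=list(.02*np.array(P[4:7])); return o
best=[]
for sg in itertools.product([1,-1],repeat=4):
  for c7 in (0,np.pi):
    b=least_squares(res,[330,400,400,250,0,0,0,0,c7],args=(sg,)); best.append((b.cost,sg,b.x))
best.sort(key=lambda b:b[0])
for b in best[:4]:print(b)
json.dump(list(best[0][2])+list(best[0][1]),open("P.json","w"))
E
```

```text
(np.float64(70.28674954670664), (-1, -1, -1, -1), array([847.378, 483.322, 493.162, 978.909,  -7.592, -17.213, -17.335,
        -0.074,   1.497]))
(np.float64(70.28674954684291), (-1, -1, -1, -1), array([847.376, 483.322, 493.162, 978.908,  -7.592, -17.213, -17.335,
        -0.074,   1.497]))
(np.float64(11277.671873125631), (-1, -1, 1, -1), array([-111.434,  467.994,  502.956,  -13.84 ,    1.665,   -2.898,
         -8.295,   -0.077,    1.567]))
(np.float64(11277.671873182473), (-1, -1, 1, -1), array([-111.436,  467.994,  502.956,  -13.841,    1.665,   -2.898,
         -8.295,   -0.077,    1.567]))
```

Call:
drive_tool([
  [[0,-0.05,-0.02,0,-0.15,0,0],[0,-0.1,-0.04,0,-0.3,0,0],[0,-0.15,-0.05,0,-0.45,0,0],[0,-0.2,-0.05,0,-0.6,0,0],[0,-0.25,-0.05,0,-0.75,0,0],[0,-0.3,-0.05,0,-0.75,0,0],[0,-0.35,-0.05,0,-0.75,0,0],[0,-0.4,-0.05,0,-0.75,0,0],[0,-0.43,-0.05,0,-0.75,0,0],[0,-0.43,-0.05,0,-0.75,0,0]],
])

```text
time_s: 5.3
tool_pos: [540.8, -159.6, 321.6]
tcp_rot: [3.14, 0.591, 3.002]
force: [0.5, 0.3, 0.5]
finger_gap: 85.5
grasp_force: 0.0
```

```bash
cat > fit.py <<'E'
from kin import *
np.set_printoptions(precision=3,suppress=True)
s=manip.sense(); print(s["q"],s["tool_pos"],s["tcp_rot"])
data=json.load(open("data.json")); data.append((s["q"].tolist(),s["tool_pos"].tolist(),s["tcp_rot"].tolist())); json.dump(data,open("data.json","w"))
sg=(-1,)*4
def full(P): return [*P[:4],0,0,0,*P[4:],*sg]
def res(P):
    o=[]
    for q,p,r in data:
        f,R=fk(q,full(P)); o+=[*(f-p),*(300*(R.inv()*rpy(r)).as_rotvec())]
    return o
b=least_squares(res,[330,480,490,460,-.07,1.5]); print(b.cost,b.x); print(np.array(b.fun).reshape(-1,6))
json.dump(full(b.x.tolist()),open("P.json","w"))
E
python3 fit.py
```

```text
[-0.379 -0.371  0.483  2.054  0.236  0.834  1.452] [ 540.773 -159.615  321.576] [3.14  0.591 3.002]
225.90533985838348 [266.441 477.653 512.482 369.111  -0.073   1.5  ]
[[  4.372   4.256   1.787  -0.001  -0.003  -0.557]
 [ -4.377   7.173  -0.176  -0.015   0.086  -0.496]
 [ -4.792   5.039  -3.373  -0.09    0.021  -0.529]
 [ -2.22   -0.043  -2.765   0.082  -0.065  -0.415]
 [ -1.127  -3.853  -3.437   0.111  -0.085  -0.582]
 [  1.378  -3.148   0.285  -0.112   0.127  -0.556]
 [ -1.799   2.758   7.678 -12.128  -0.402   3.135]]
```

```bash
cat > kin.py <<'E'
from h import *
from scipy.optimize import least_squares
import json
r_=lambda ax,a:Ro.from_euler(ax,a)
def fk(q,P):
    h,l1,l2,l3,x1,y1,x2,y2,x3,y3,c1,c7=P
    R=r_('z',c1-q[0]); p=np.array([0,0,h]); R=R*r_('y',q[1])*r_('z',-q[2]); p=p+R.apply([x1,y1,l1])
    R=R*r_('y',q[3])*r_('z',-q[4]); p=p+R.apply([x2,y2,l2]); R=R*r_('y',q[5]); p=p+R.apply([x3,y3,l3]); return p,R*r_('z',c7-q[6])
lo=np.array([-2.58,-.38,-1.3,.25,-1.5,.08,-2.65]);hi=np.array([2.58,2.09,1.39,2.4,4.64,2.09,2.65])
E
cat > fit.py <<'E'
from kin import *
np.set_printoptions(precision=3,suppress=True,linewidth=150)
import sys
data=json.load(open("data.json"))
if len(sys.argv)>1:
    s=manip.sense(); print(s["q"],s["tool_pos"],s["tcp_rot"])
    data.append((s["q"].tolist(),s["tool_pos"].tolist(),s["tcp_rot"].tolist())); json.dump(data,open("data.json","w"))
def res(P):
    o=[]
    for q,p,r in data:
        f,R=fk(q,P); o+=[*(f-p),*(300*(R.inv()*rpy(r)).as_rotvec())]
    return o+list(.01*np.array(P[4:10]))
b=least_squares(res,[330,480,490,430,0,0,0,0,0,0,0,1.57]); print(b.cost,b.x); print(np.array(b.fun).reshape(-1,6))
json.dump(b.x.tolist(),open("P.json","w"))
E
python3 fit.py
```

```text
26.05318152845096 [251.749 481.691 502.29  370.019   7.998 -40.728  -8.262   1.221   2.187   1.242  -0.008   1.564]
[[ 0.061  5.129 -1.722 -0.     0.026 -0.084]
 [-0.22   1.143  0.173 -0.01   0.076 -0.023]
 [ 0.485  0.369 -0.445 -0.108  0.039 -0.056]
 [-1.052 -0.827  0.41  -0.    -0.056  0.057]
 [-1.139 -1.214  0.656  0.125 -0.081 -0.109]
 [-3.108 -1.804  0.93  -0.011  0.014 -0.084]
 [ 0.053 -0.023 -0.003 -1.258 -0.002  0.299]
 [ 0.08  -0.407 -0.083  0.012  0.022  0.012]]
```

```bash
cat > plan.py <<'E'
from kin import *
P=json.load(open("P.json"))
C=np.array([518,-310.5,0]); OFF=26; ZG=48
def toolR(psi,al,roll):  # tool z along heading psi, al below horizontal; roll=0 -> tool y horizontal
    z=np.array([np.cos(psi)*np.cos(al),np.sin(psi)*np.cos(al),-np.sin(al)]); y=np.array([-np.sin(psi),np.cos(psi),0]); x=np.cross(y,z)
    return Ro.from_matrix(np.c_[x,y,z])*r_('z',roll)
def ik(p,R,seed):
    mid=(lo+hi)/2
    f=lambda q:(lambda a,b:np.r_[(a-p)/2,150*(R.inv()*b).as_rotvec(),.02*(q-seed)])(*fk(q,P))
    s=least_squares(f,np.clip(seed,lo+.03,hi-.03),bounds=(lo+.02,hi-.02)); return s.x,np.abs(s.fun[:6]).max()
def track(wps,seed,n=4):
    "wps: list of (p,R); returns worst error, q list"
    from scipy.spatial.transform import Slerp
    out=[];err=0;q=seed;pp=None
    for p,R in wps:
        if pp is None: seq=[(p,R)]
        else:
            sl=Slerp([0,1],Ro.concatenate([pp[1],R])); seq=[(pp[0]+(p-pp[0])*t,sl(t)) for t in np.linspace(0,1,n+1)[1:]]
        for a,b in seq: q,e=ik(a,b,q); err=max(err,e)
        out.append(q);pp=(p,R)
    return err,out
def margin(qs): return min(np.minimum(q-lo,hi-q).min() for q in qs)
def wps(psi,al,k,psi2,al2,tilt,mouth):
    R0=toolR(psi,al,k*np.pi); d=R0.apply([0,0,1]); g=C+[0,0,ZG]
    c=(np.cos(tilt)-np.sin(al)*np.sin(al2))/(np.cos(al)*np.cos(al2)); o=[]
    for sgn in(1,-1):
        phi=sgn*np.arccos(np.clip(c,-1,1)); R1=toolR(psi2,al2,k*np.pi+phi); u=R1.apply(R0.inv().apply([0,0,1]))
        Rm=toolR(psi2,al2,k*np.pi+phi/2)
        G=S(*mouth)-(80-ZG)*u; d1=R1.apply([0,0,1])
        o.append((phi,u,[(g+(OFF-110)*d,R0),(g+OFF*d,R0),(g+OFF*d+[0,0,130],R0),(G+OFF*d1+[0,0,40],toolR(psi2,al2,k*np.pi)),(G+OFF*d1+[0,0,40],Rm),(G+OFF*d1,R1)]))
    return o
E
cat > search.py <<'E'
from plan import *
np.set_printoptions(precision=2,suppress=True,linewidth=160)
s=manip.sense()["q"]; best=[]
for psi in np.radians([30,50,70,90]):
  for al in np.radians([15,30]):
    for k in(0,1):
      # seed for grasp: current, a few q5
      cand=[]
      R0=toolR(psi,al,k*np.pi);d=R0.apply([0,0,1])
      for q1 in(0,.6,1.2):
       for q5 in(-1.2,0,1.5,3):
        for q6 in (.5,1.3):
         sd=np.array([q1,.5,.3,1.6,q5,q6,0]); q,e=ik(C+[0,0,ZG]+(OFF-110)*d,R0,sd)
         if e<1: cand.append((margin([q]),q))
      if not cand: continue
      cand.sort(key=lambda c:-c[0]); q=cand[0][1]
      for phi,u,w in wps(psi,al,k,psi,al,np.radians(117),(-25,0,142)):
        e,qs=track(w,q,2); best.append((e>1.5,-margin(qs) if e<1.5 else e,round(np.degrees(psi)),round(np.degrees(al)),k,round(phi,2),u,qs))
best.sort(key=lambda b:b[:2])
for b in best[:6]:
    print(b[:7]); print(np.array(b[7]))
E
time python3 search.py
```

```text
(np.False_, np.float64(-0.23856445722957442), 70, 15, 0, np.float64(-2.16), array([-0.89, -0.09, -0.45]))
[[ 1.2   1.06 -0.27  1.22 -0.72  1.79 -2.35]
 [ 1.14  1.   -0.31  1.44 -0.76  1.61 -2.29]
 [ 1.15  0.81 -0.33  1.46 -0.82  1.7  -2.41]
 [ 0.98  0.48 -0.53  2.06 -1.13  1.29 -2.3 ]
 [ 1.09  0.51 -0.66  2.06 -1.08  1.24 -1.25]
 [ 1.22  0.64 -0.81  2.06 -0.97  1.12 -0.18]]
(np.False_, np.float64(-0.21587518971517738), 70, 30, 0, np.float64(-2.79), array([-0.57, -0.69, -0.45]))
[[ 0.94  0.86  0.08  1.34 -0.81  1.73 -2.26]
 [ 0.86  0.84  0.04  1.52 -0.86  1.55 -2.21]
 [ 0.85  0.67  0.05  1.5  -0.86  1.67 -2.35]
 [ 0.56  0.26 -0.15  2.09 -1.1   1.24 -2.43]
 [ 0.65  0.26 -0.24  2.09 -1.08  1.23 -1.05]
 [ 0.76  0.33 -0.36  2.11 -1.07  1.15  0.4 ]]
(np.False_, np.float64(-0.1925944265288606), 70, 30, 1, np.float64(2.79), array([-0.01, -0.89, -0.45]))
[[ 1.43  0.95 -0.71  1.34 -0.34  1.55  0.55]
 [ 1.39  0.95 -0.73  1.52 -0.36  1.34  0.58]
 [ 1.43  0.78 -0.79  1.51 -0.43  1.47  0.47]
 [ 1.42  0.38 -1.11  2.14 -0.86  1.03  0.53]
 [ 1.26  0.31 -0.91  2.13 -0.94  1.09 -0.8 ]
 [ 1.09  0.35 -0.
[... 500 characters left out ...]
, -0.45]))
[[ 1.26  1.16 -0.84  0.99 -0.08  1.88  0.55]
 [ 1.3   1.12 -0.86  1.28 -0.09  1.64  0.56]
 [ 1.33  0.97 -0.92  1.26 -0.18  1.75  0.47]
 [ 1.34  0.65 -1.18  1.92 -0.46  1.21  0.4 ]
 [ 1.14  0.5  -0.9   1.92 -0.64  1.29 -0.84]
 [ 0.93  0.49 -0.63  1.94 -0.72  1.29 -2.1 ]]
(np.False_, np.float64(-0.0737162833738787), 50, 30, 0, np.float64(-2.79), array([-0.77, -0.45, -0.45]))
[[ 0.88  0.7   0.27  1.68 -1.06  1.55 -2.22]
 [ 0.78  0.73  0.21  1.78 -1.16  1.39 -2.18]
 [ 0.75  0.53  0.24  1.76 -1.1   1.49 -2.37]
 [ 0.42  0.09 -0.    2.3  -1.37  1.02 -2.46]
 [ 0.44  0.09 -0.03  2.3  -1.37  1.02 -1.07]
 [ 0.48  0.17 -0.06  2.32 -1.43  0.99  0.44]]
real	1m27.740s
user	1m28.032s
sys	0m0.111s
```

```bash
cat > search2.py <<'E'
from plan import *
from multiprocessing import Pool
np.set_printoptions(precision=2,suppress=True,linewidth=160)
def job(a):
    psi,al=np.radians(a); k=1; out=[]
    R0=toolR(psi,al,k*np.pi);d=R0.apply([0,0,1]); cand=[]
    for q1 in(.5,1,1.5):
      for q3 in(-.8,0,.6):
       for q5 in(-.6,.3):
         q,e=ik(C+[0,0,ZG]+(OFF-110)*d,R0,np.array([q1,.9,q3,1.3,q5,1.5,.5]))
         if e<1: cand.append((margin([q]),q))
    cand.sort(key=lambda c:-c[0])
    for q in [c[1] for c in cand[:2]]:
     for psi2 in np.radians([40,60,80]):
      for al2 in np.radians([0,12]):
        phi,u,w=wps(psi,al,k,psi2,al2,np.radians(117),(-30,0,142))[0]
        e,qs=track(w,q,2); out.append((e>1.5,-margin(qs) if e<1.5 else e,a,np.degrees([psi2,al2]),round(phi,2),u,np.array(qs)))
    return out
if __name__=="__main__":
    with Pool() as p: best=sum(p.map(job,[(p,a) for p in(60,75,90) for a in(15,22,30)]),[])
    best.sort(key=lambda b:b[:2])
    for b in best[:5]: print(*b[:6]); print(b[6])
E
time OMP_NUM_THREADS=1 python3 search2.py
```

```text
False -0.35869909236178676 (60, 30) [80.  0.] 2.12 [ 0.64 -0.62 -0.45]
[[ 1.42  0.82 -0.55  1.51 -0.54  1.43  0.63]
 [ 1.35  0.84 -0.58  1.65 -0.58  1.23  0.66]
 [ 1.38  0.65 -0.62  1.63 -0.64  1.37  0.54]
 [ 1.29  0.81 -0.88  2.04 -0.89  1.33  0.83]
 [ 1.15  0.73 -0.71  2.04 -0.99  1.42 -0.15]
 [ 0.99  0.76 -0.52  2.03 -1.04  1.46 -1.09]]
False -0.35705196740367817 (60, 30) [80.  0.] 2.12 [ 0.64 -0.62 -0.45]
[[ 1.46  0.83 -0.61  1.51 -0.5   1.42  0.6 ]
 [ 1.4   0.85 -0.64  1.65 -0.54  1.22  0.63]
 [ 1.43  0.67 -0.69  1.63 -0.6   1.35  0.51]
 [ 1.34  0.85 -0.94  2.04 -0.85  1.29  0.8 ]
 [ 1.19  0.75 -0.76  2.04 -0.96  1.39 -0.17]
 [ 1.03  0.77 -0.56  2.03 -1.01  1.44 -1.11]]
False -0.34676795997163135 (60, 30) [80. 12.] 2.29 [ 0.54 -0.71 -0.45]
[[ 1.42  0.82 -0.55  1.51 -0.54  1.43  0.63]
 [ 1.35  0.84 -0.58  1.65 -0.58  1.23  0.66]
 [ 1.38  0.65 -0.62  1.63 -0.64  1.37  0.54]
 [ 1.27  0.63 -0.89  2.05 -0.87  1.27  0.75]
 [ 1.12  0.56 -0.71  2.05 -0.95  1.35 -0.32]
 [ 0.97  0.6  -0.52  2.05 -1.    1.36 -1.36]]
False -0.3441308147765484 (60, 30) [80. 12.] 2.29 [ 0.54 -0.71 -0.45]
[[ 1.46  0.83 -0.61  1.51 -0.5   1.42  0.6 ]
 [ 1.4   0.85 -0.64  1.65 -0.54  1.22  0.63]
 [ 1.43  0.67 -0.69  1.63 -0.6   1.35  0.51]
 [ 1.33  0.67 -0.96  2.05 -0.83  1.24  0.72]
 [ 1.17  0.58 -0.76  2.05 -0.93  1.32 -0.34]
 [ 1.01  0.61 -0.57  2.05 -0.98  1.34 -1.37]]
False -0.33335506507075685 (60, 22) [80.  0.] 2.08 [ 0.73 -0.51 -0.45]
[[ 1.5   0.95 -0.64  1.46 -0.53  1.48  0.63]
 [ 1.44  0.95 -0.67  1.61 -0.57  1.28  0.67]
 [ 1.48  0.76 -0.73  1.62 -0.64  1.39  0.55]
 [ 1.37  0.86 -0.97  2.04 -0.83  1.29  0.78]
 [ 1.22  0.76 -0.78  2.04 -0.94  1.39 -0.16]
 [ 1.06  0.77 -0.58  2.03 -1.    1.43 -1.08]]
real	0m38.095s
user	1m57.799s
sys	0m0.133s
```

```bash
cat > go.py <<'E'
from plan import *
np.set_printoptions(precision=3,suppress=True,linewidth=160)
K=1
psi,al,psi2,al2,tilt=*np.radians([60,25,90,0]),np.radians(117)
MOUTH=(-35,10,142)
phi,u,W=wps(psi,al,K,psi2,al2,tilt,MOUTH)[0]
def rows(R0p,pts):
    p0,R0=R0p
    for p,R in pts: print(np.round(np.r_[R0.inv().apply(p-p0)/800,(R0.inv()*R).as_rotvec()/(np.pi/4)],3).tolist())
def cur():
    s=manip.sense(); return s["tool_pos"],rpy(s["tcp_rot"])
E
python3 - <<'E'
from go import *
s=manip.sense(); pre=(W[0][0]+[0,0,150],W[0][1])
q0,e=ik(*pre,np.array([1.45,.7,-.6,1.5,-.5,1.45,.6])); print(q0,e,"u",u,phi)
e,qs=track([pre]+W,q0,4); print(e,margin(qs)); print(np.array(qs))
pts=[fk(s["q"]+(q0-s["q"])*t,P) for t in np.linspace(0,1,6)]
print([p.round() for p,_ in pts]); 
for i in range(5): print("from",i,np.degrees((pts[i][1].inv()*pts[i+1][1]).magnitude()).round(1)); rows(pts[i],[pts[i+1]])
rows(cur(),pts[:4])
E
```

```text
[ 1.491  0.711 -0.635  1.443 -0.623  1.608  0.501] 4.0404872780896994e-07 u [ 0.784 -0.423 -0.454] 2.0954613265602333
6.364407459380493e-07 0.3948164135772805
[[ 1.491  0.711 -0.635  1.443 -0.623  1.608  0.501]
 [ 1.462  0.893 -0.585  1.483 -0.544  1.462  0.644]
 [ 1.397  0.902 -0.622  1.629 -0.587  1.266  0.676]
 [ 1.433  0.714 -0.675  1.626 -0.652  1.39   0.556]
 [ 1.233  0.876 -0.905  1.937 -0.754  1.421  0.74 ]
 [ 1.076  0.776 -0.702  1.937 -0.873  1.516 -0.198]
 [ 0.906  0.793 -0.491  1.923 -0.928  1.566 -1.12 ]]
[array([ 541., -160.,  322.]), array([ 527., -201.,  285.]), array([ 517., -229.,  226.]), array([ 509., -253.,  179.]), array([ 505., -292.,  176.]), array([ 480., -376.,  233.])]
from 0 25.7
[0.034, -0.053, 0.033, 0.128, 0.267, 0.489]
from 1 27.6
[0.019, -0.044, 0.067, 0.033, 0.315, 0.526]
from 2 29.5
[-0.015, -0.034, 0.056, -0.072, 0.375, 0.534]
from 3 30.7
[-0.045, -0.015, -0.013, -0.18, 0.446, 0.483]
from 4 30.6
[-0.036, -0.004, -0.126, -0.263, 0.519, 0.35]
[-0.0, -0.0, 0.0, 0.005, 0.0, -0.001]
[0.034, -0.053, 0.033, 0.133, 0.266, 0.488]
[0.081, -0.09, 0.089, 0.161, 0.559, 1.027]
[0.118, -0.121, 0.135, 0.058, 0.866, 1.601]
```

Call:
drive_tool([
  [[0.011,-0.018,0.011,0.045,0.09,0.163,0],[0.022,-0.035,0.022,0.09,0.18,0.326,0],[0.034,-0.053,0.033,0.133,0.266,0.488,0],[0.048,-0.065,0.05,0.145,0.36,0.65,0],[0.06,-0.077,0.065,0.155,0.45,0.82,0],[0.078,-0.088,0.085,0.16,0.54,0.995,0],[0.078,-0.088,0.085,0.16,0.54,0.995,0],[0.078,-0.088,0.085,0.16,0.54,0.995,0]],
])

```text
time_s: 6.1
tool_pos: [518.5, -222.9, 229.4]
tcp_rot: [2.998, 0.083, 2.225]
force: [1.2, -0.0, -0.4]
finger_gap: 85.6
grasp_force: 0.0
```

```bash
python3 fit.py 1
python3 - <<'E'
from go import *
s=manip.sense(); pre=(W[0][0]+[0,0,150],W[0][1])
q0,e=ik(*pre,np.array([1.45,.7,-.6,1.5,-.5,1.45,.6])); print(q0,e)
pts=[fk(s["q"]+(q0-s["q"])*t,P) for t in np.linspace(0,1,5)]
print([p.round() for p,_ in pts]); rows(cur(),pts)
E
```

```text
[-0.246  0.049  0.655  1.828 -0.127  1.135  1.111] [ 518.541 -222.879  229.374] [2.998 0.083 2.225]
38.40485560798191 [255.611 480.546 502.679 370.591   8.928 -42.344  -5.942   3.133   1.984   3.036  -0.011   1.561]
[[ 0.093  5.608 -2.145 -0.     0.024 -0.098]
 [-0.151  1.899  0.043 -0.01   0.076 -0.037]
 [ 0.301  0.898 -0.395 -0.107  0.039 -0.07 ]
 [-0.808 -0.482  0.333  0.004 -0.057  0.043]
 [-0.816 -1.083  0.589  0.125 -0.081 -0.123]
 [-2.196 -1.419  0.743 -0.016  0.019 -0.098]
 [ 1.395  0.267 -0.129 -1.764 -0.005  0.439]
 [-4.301 -0.425  0.961 -0.264  0.451 -0.055]
 [ 0.089 -0.423 -0.059  0.031  0.02   0.03 ]]
[ 1.491  0.714 -0.632  1.445 -0.62   1.609  0.504] 4.106028433925601e-07
[array([ 514., -223.,  230.]), array([ 509., -243.,  189.]), array([ 505., -262.,  151.]), array([ 504., -298.,  159.]), array([ 480., -376.,  233.])]
[0.003, -0.004, -0.002, 0.001, -0.002, 0.0]
[-0.008, -0.032, 0.048, 0.038, 0.228, 0.398]
[-0.021, -0.057, 0.092, -0.034, 0.543, 0.805]
[-0.056, -0.085, 0.082, -0.255, 0.904, 1.181]
[-0.123, -0.154, -0.017, -0.649, 1.247, 1.455]
```

Run:
```python
from go import *
q=np.array([-.379,-.371,.483,2.054,.236,.834,1.452]); c=cur()
e,qs=track([fk(q,P),c],q,10); print("predict",e,qs[-1]); q=manip.sense()["q"]; print(q)
for name,w in (("direct",[c,(W[0][0]+[0,0,150],W[0][1])]+W),):
    e,qs=track(w,q,8); print(name,e); print(np.array(qs))
```

```text
predict 1.0778258570098842e-06 [-0.187  0.057  0.594  1.821 -0.131  1.134  1.111]
[-0.246  0.049  0.655  1.828 -0.127  1.135  1.111]
direct 1.651283623380073e-06
[[-0.245  0.06   0.655  1.821 -0.136  1.134  1.116]
 [ 0.666  0.755  0.605  1.446 -1.173  1.983  0.867]
 [ 0.695  0.941  0.553  1.483 -1.188  1.867  1.052]
 [ 0.57   0.926  0.506  1.629 -1.257  1.724  1.088]
 [ 0.531  0.737  0.564  1.628 -1.216  1.809  0.925]
 [ 0.272  0.707  0.259  1.939 -1.209  1.934  1.156]
 [ 0.167  0.738  0.384  1.939 -1.249  1.999  0.142]
 [ 0.08   0.857  0.489  1.925 -1.291  2.053 -0.808]]
```

```bash
cat > s3.py <<'E'
from go import *
from multiprocessing import Pool
c=cur(); q=manip.sense()["q"]
def job(a):
    psi,al,psi2,al2=np.radians(a); o=[]
    phi,u,w=wps(psi,al,1,psi2,al2,tilt,MOUTH)[0]
    e,qs=track([c,(w[0][0]+[0,0,150],w[0][1])]+w,q,4)
    return (e<1)*margin(qs),a,u,np.array(qs)
if __name__=="__main__":
    with Pool() as p: b=p.map(job,[(a,b,d,e) for a in(50,65,80) for b in(25,35) for d in(30,50,70,90) for e in(0,20)])
    b.sort(key=lambda x:-x[0])
    for x in b[:12]:print(*x[:3])
    print(b[0][3])
E
OMP_NUM_THREADS=1 python3 s3.py
```

```text
0.21419654885203565 (50, 35, 90, 20) [ 0.439 -0.776 -0.454]
0.16034889332004543 (65, 35, 90, 20) [ 0.439 -0.776 -0.454]
0.14471135526428514 (50, 25, 90, 20) [ 0.645 -0.615 -0.454]
0.12630699687823932 (50, 25, 70, 20) [ 0.396 -0.798 -0.454]
0.10769289191239761 (65, 35, 70, 20) [ 0.147 -0.879 -0.454]
0.10323115327476562 (50, 35, 70, 20) [ 0.147 -0.879 -0.454]
0.0684249320147785 (65, 25, 70, 20) [ 0.396 -0.798 -0.454]
0.0684249320147785 (65, 25, 90, 20) [ 0.645 -0.615 -0.454]
0.0557090072008255 (65, 25, 90, 0) [ 0.784 -0.423 -0.454]
0.05198043415262621 (50, 25, 90, 0) [ 0.784 -0.423 -0.454]
0.050672691941492154 (65, 35, 90, 0) [ 0.682 -0.574 -0.454]
0.04625624459070332 (50, 35, 90, 0) [ 0.682 -0.574 -0.454]
[[-0.245  0.06   0.655  1.821 -0.136  1.134  1.116]
 [ 0.533  0.555  0.709  1.627 -1.115  1.764  0.756]
 [ 0.584  0.743  0.637  1.706 -1.182  1.643  0.972]
 [ 0.479  0.776  0.567  1.799 -1.286  1.495  1.004]
 [ 0.42   0.582  0.645  1.769 -1.193  1.577  0.81 ]
 [ 0.122  0.498  0.368  1.957 -1.111  1.699  0.997]
 [ 0.     0.534  0.517  1.957 -1.153  1.756 -0.257]
 [-0.101  0.66   0.646  1.964 -1.221  1.806 -1.436]]
```

```bash
sed -i 's/^psi,al.*/psi,al,psi2,al2,tilt=*np.radians([50,28,92,12]),np.radians(117)/; s/^MOUTH.*/MOUTH=(-30,18,145)/' go.py
python3 - <<'E'
from go import *
s=manip.sense(); c=cur(); pre=(W[0][0]+[0,0,150],W[0][1])
e,qs=track([c,pre]+W,s["q"],6); print(e,margin(qs),u,phi);print(np.array(qs)); print(pre[0],W[0][0],W[1][0],W[-1][0])
rows(c,[pre]); print(np.degrees((c[1].inv()*pre[1]).magnitude()))
E
```

```text
1.8798322409113721e-06 0.15537554990583002 [ 0.699 -0.552 -0.454] 2.2635796887088953
[[-0.245  0.06   0.655  1.821 -0.136  1.134  1.116]
 [ 0.607  0.627  0.673  1.627 -1.195  1.842  0.823]
 [ 0.655  0.828  0.602  1.677 -1.245  1.738  1.035]
 [ 0.537  0.841  0.536  1.776 -1.345  1.595  1.061]
 [ 0.484  0.64   0.611  1.766 -1.271  1.664  0.873]
 [ 0.177  0.588  0.322  1.928 -1.145  1.811  1.059]
 [ 0.067  0.621  0.457  1.928 -1.187  1.869 -0.039]
 [-0.025  0.741  0.573  1.927 -1.241  1.918 -1.068]]
[ 470.326 -367.316  237.436] [ 470.326 -367.316   87.436] [ 532.756 -292.914   35.794] [482.893  69.312 154.122]
[-0.107, -0.156, -0.024, -0.723, 1.114, 1.66]
95.66715602250223
```

Call:
drive_tool([
  [[-0.009,-0.013,-0.002,-0.06,0.093,0.138,0],[-0.018,-0.026,-0.004,-0.12,0.186,0.277,0],[-0.027,-0.039,-0.006,-0.18,0.279,0.415,0],[-0.036,-0.052,-0.008,-0.24,0.371,0.553,0],[-0.045,-0.065,-0.01,-0.3,0.464,0.692,0],[-0.054,-0.078,-0.012,-0.362,0.557,0.83,0],[-0.054,-0.078,-0.012,-0.362,0.557,0.83,0],[-0.054,-0.078,-0.012,-0.362,0.557,0.83,0]],
])

```text
time_s: 6.9
tool_pos: [494.1, -295.3, 234.1]
tcp_rot: [2.817, -0.506, 1.69]
force: [-0.4, 0.3, -0.2]
finger_gap: 85.6
grasp_force: 0.0
```

Run:
```python
from go import *
s=manip.sense(); c=cur(); print(s["q"],c[0]); pre=(W[0][0]+[0,0,150],W[0][1]); rows(c,[pre])
```

```text
[ 0.176  0.388  0.801  1.65  -0.789  1.568  1.161] [ 494.147 -295.299  234.081]
[-0.073, -0.024, -0.056, -0.36, 0.556, 0.831]
```

Call:
drive_tool([
  [[-0.012,-0.004,-0.009,-0.06,0.093,0.138,0],[-0.024,-0.008,-0.018,-0.12,0.186,0.277,0],[-0.036,-0.012,-0.028,-0.18,0.279,0.415,0],[-0.049,-0.016,-0.037,-0.24,0.371,0.553,0],[-0.061,-0.02,-0.047,-0.3,0.464,0.692,0],[-0.073,-0.024,-0.056,-0.36,0.556,0.831,0],[-0.073,-0.024,-0.056,-0.36,0.556,0.831,0],[-0.073,-0.024,-0.056,-0.36,0.556,0.831,0],[-0.073,-0.024,-0.056,-0.36,0.556,0.831,0]],
])

```text
time_s: 7.8
tool_pos: [471.5, -365.9, 238.2]
tcp_rot: [3.137, -1.082, 0.88]
force: [-0.0, -0.0, 0.9]
finger_gap: 85.2
grasp_force: 0.0
```

```bash
python3 fit.py 1|head -2
python3 - <<'E'
from go import *
s=manip.sense(); c=cur(); print(s["q"],c[0],W[0][0]); 
rows(c,[(W[0][0],W[0][1])])
for n in("wrist","scene"):
  im=manip.get_image(n)[:,:,::-1]; 
  if n=="wrist": a=cv2.resize(im,(400,300))
  else: b=cv2.resize(im[70:220,110:310],(400,300))
cv2.imwrite("pics/s5.png",np.hstack([a,b]))
e,qs=track([c]+W,s["q"],6); print(e,margin(qs)); print(np.array(qs))
E
```

```text
[ 0.538  0.634  0.774  1.639 -1.229  1.886  0.839] [ 471.477 -365.903  238.202] [ 3.137 -1.082  0.88 ]
60.88109549838147 [254.253 480.799 503.4   362.225   6.003 -37.115   2.353   0.185  -4.261   0.196  -0.009   1.562]
[ 0.538  0.634  0.774  1.639 -1.229  1.886  0.839] [ 471.477 -365.903  238.202] [ 470.326 -367.316   87.436]
[-0.167, -0.0, 0.087, -0.003, 0.0, 0.004]
4.918680046595014e-07 0.11463445430052444
[[ 0.543  0.645  0.77   1.625 -1.23   1.892  0.832]
 [ 0.599  0.849  0.691  1.674 -1.285  1.793  1.043]
 [ 0.477  0.864  0.626  1.771 -1.385  1.655  1.063]
 [ 0.417  0.662  0.71   1.762 -1.308  1.719  0.878]
 [ 0.098  0.594  0.427  1.922 -1.172  1.864  1.066]
 [-0.005  0.631  0.556  1.922 -1.212  1.923 -0.035]
 [-0.085  0.756  0.66   1.922 -1.267  1.974 -1.066]]
```

View pics/s5.png

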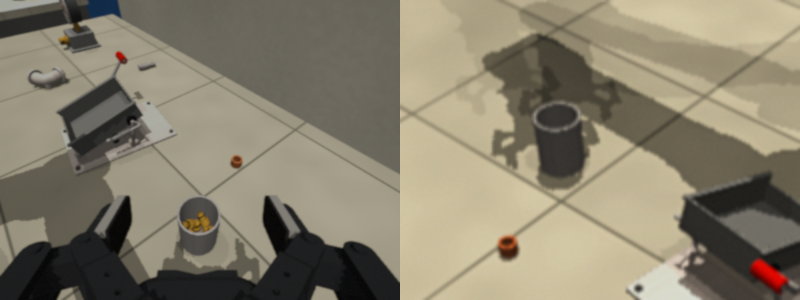

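The wrist view shows the cup (198,225) centred between the open fingers, with the tray propped up behind it. Descending to the pregrasp.

Call:
drive_tool([
  [[-0.04,0,0.021,0,0,0,0],[-0.08,0,0.042,0,0,0,0],[-0.12,0,0.063,0,0,0,0],[-0.15,0,0.078,0,0,0,0],[-0.167,0,0.087,0,0,0,0],[-0.167,0,0.087,0,0,0,0],[-0.167,0,0.087,0,0,0,0]],
])

```text
time_s: 8.6
tool_pos: [469.4, -368.5, 87.5]
tcp_rot: [-3.14, -1.083, 0.871]
force: [-0.4, -0.3, 0.3]
finger_gap: 85.9
grasp_force: 0.0
```

Run:
```python
from go import *
s=manip.sense(); c=cur(); print(s["q"],c[0],s["tcp_rot"],s["force"]); 
rows(c,[W[1]])
im=manip.get_image("wrist")[:,:,::-1]; p=manip.camera_params("wrist")
cv2.imwrite("pics/s6.png",cv2.resize(im,(800,600)))
d=W[0][1].apply([0,0,1]);print("rim proj",proj("wrist",[518,-310.5,80],p=p),"foot",proj("wrist",[518,-310.5,0],p=p), [proj("wrist",c[0]+d*k,p=p) for k in(0,60)])
```

```text
[ 0.596  0.844  0.698  1.686 -1.289  1.793  1.052] [ 469.437 -368.499   87.483] [-3.14  -1.083  0.871] [-0.391 -0.259  0.323]
[0.001, -0.0, 0.139, 0.001, -0.001, -0.001]
rim proj [395.294 264.366] foot [395.025 363.076] [array([396.326, 393.865]), array([395.543, 328.979])]
```

View pics/s6.png

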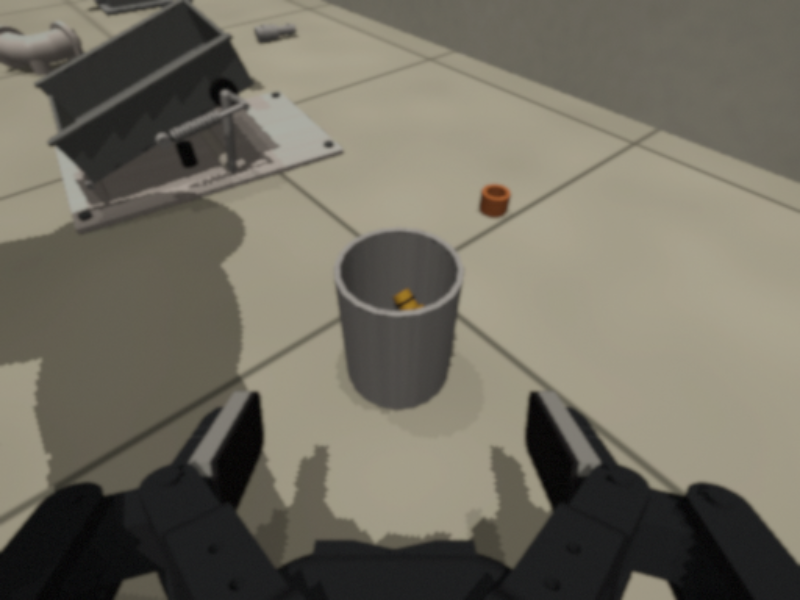

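The cup rim centre at (399,271) is within about 5 mm of the prediction. Advance and close on the cup.

Call:
drive_tool([
  [[0,0,0.03,0,0,0,0],[0,0,0.06,0,0,0,0],[0,0,0.09,0,0,0,0],[0,0,0.115,0,0,0,0],[0,0,0.135,0,0,0,0],[0,0,0.135,0,0,0,0],[0,0,0.135,0,0,0,0.2],[0,0,0.135,0,0,0,0.5],[0,0,0.135,0,0,0,0.5],[0,0,0.135,0,0,0,0.5]],
], grip_force=40)

```text
time_s: 9.65
tool_pos: [530.0, -296.8, 36.3]
tcp_rot: [-3.14, -1.082, 0.868]
force: [-1.3, -3.5, 5.1]
finger_gap: 59.5
grasp_force: 44.0
```

Run:
```python
from go import *
s=manip.sense(); c=cur(); print(s["q"],c[0],s["tcp_rot"],s["force"],s["grasp_force"],s["finger_gap"]); 
# lift 130 then transport
w=[(c[0]+[0,0,130],c[1])]+W[3:]; rows(c,w[:1])
e,qs=track([c]+w,s["q"],6); print(e,margin(qs)); print(np.array(qs)); print(w[1][0],w[3][0])
rows(w[0],w[1:2]);rows(w[1],w[2:3]);rows(w[2],w[3:])
```

```text
[ 0.48   0.86   0.633  1.78  -1.388  1.656  1.073] [ 530.005 -296.772   36.34 ] [-3.14  -1.082  0.868] [-1.333 -3.535  5.111] 43.97846046704217 59.486495621260836
[0.143, -0.0, -0.076, 0.0, 0.0, 0.0]
4.918337404014039e-07 0.11430054339998774
[[ 0.481  0.866  0.631  1.769 -1.385  1.66   1.064]
 [ 0.422  0.665  0.715  1.759 -1.308  1.725  0.879]
 [ 0.096  0.594  0.43   1.922 -1.173  1.865  1.067]
 [-0.007  0.632  0.559  1.922 -1.213  1.925 -0.034]
 [-0.088  0.757  0.662  1.922 -1.268  1.976 -1.065]]
[482.893  69.312 194.122] [482.893  69.312 154.122]
[0.177, -0.34, 0.259, 0.884, 0.339, -0.323]
[0.0, 0.0, 0.0, 0.0, 0.0, 1.441]
[-0.021, 0.044, 0.01, -0.0, 0.0, 1.441]
```

Call:
drive_tool([
  [[0.02,0,-0.011,0,0,0,0.5],[0.05,0,-0.027,0,0,0,0.5],[0.09,0,-0.048,0,0,0,0.5],[0.125,0,-0.066,0,0,0,0.5],[0.143,0,-0.076,0,0,0,0.5],[0.165,0,-0.088,0,0,0,0.5],[0.165,0,-0.088,0,0,0,0.5],[0.165,0,-0.088,0,0,0,0.5]],
])

```text
time_s: 10.45
tool_pos: [530.2, -295.6, 184.1]
tcp_rot: [-3.136, -1.082, 0.866]
force: [-0.3, -0.3, -5.1]
finger_gap: 59.6
grasp_force: 43.8
```

Run:
```python
from go import *
from scipy.spatial.transform import Slerp
s=manip.sense(); c=cur(); print(s["q"],c[0],s["force"],s["grasp_force"],s["finger_gap"]); 
rows(c,W[3:4]); print(np.degrees((c[1].inv()*W[3][1]).magnitude()))
# upright-keeping path: blend psi, al
def path(n):
    for t in np.linspace(0,1,n+1)[1:]:
        yield c[0]+(W[3][0]-c[0])*t,toolR(psi+(psi2-psi)*t,al+(al2-al)*t,np.pi)
rows(c,path(10))
```

```text
[ 0.413  0.627  0.723  1.765 -1.295  1.725  0.855] [ 530.164 -295.573  184.097] [-0.317 -0.295 -5.138] 43.8035795113683 59.64288179827587
[0.156, -0.339, 0.269, 0.881, 0.338, -0.324]
44.90841818979745
[0.016, -0.034, 0.027, 0.084, 0.035, -0.047]
[0.031, -0.068, 0.054, 0.168, 0.071, -0.087]
[0.047, -0.102, 0.081, 0.254, 0.106, -0.125]
[0.062, -0.136, 0.108, 0.34, 0.141, -0.161]
[0.078, -0.17, 0.134, 0.428, 0.175, -0.194]
[0.094, -0.203, 0.161, 0.516, 0.209, -0.225]
[0.109, -0.237, 0.188, 0.606, 0.243, -0.253]
[0.125, -0.271, 0.215, 0.697, 0.275, -0.28]
[0.141, -0.305, 0.242, 0.789, 0.307, -0.303]
[0.156, -0.339, 0.269, 0.881, 0.338, -0.324]
```

Call:
drive_tool([
  [[0.016,-0.034,0.027,0.084,0.035,-0.047,0.5],[0.031,-0.068,0.054,0.168,0.071,-0.087,0.5],[0.047,-0.102,0.081,0.254,0.106,-0.125,0.5],[0.062,-0.136,0.108,0.34,0.141,-0.161,0.5],[0.078,-0.17,0.134,0.428,0.175,-0.194,0.5],[0.094,-0.203,0.161,0.516,0.209,-0.225,0.5],[0.109,-0.237,0.188,0.606,0.243,-0.253,0.5],[0.125,-0.271,0.215,0.697,0.275,-0.28,0.5],[0.141,-0.305,0.242,0.789,0.307,-0.303,0.5],[0.156,-0.339,0.269,0.881,0.338,-0.324,0.5]],
])

```text
time_s: 11.45
tool_pos: [482.5, 71.1, 194.2]
tcp_rot: [-3.141, -1.363, 1.608]
force: [1.3, -1.7, -3.1]
finger_gap: 59.3
grasp_force: 43.7
```

Run:
```python
from go import *
s=manip.sense(); c=cur(); print(s["q"],c[0],W[3][0],s["force"],s["grasp_force"]); 
# roll path: mouth kept on target while rolling, height decreasing
u0=W[1][1].inv().apply([0,0,1])
def path(fr):
    for t in fr:
        R=toolR(psi2,al2,np.pi+phi*t); d=R.apply([0,0,1]); uu=R.apply(u0)
        G=S(*MOUTH)-(80-ZG)*u+[0,0,40*(1-t)]
        yield G+OFF*d,R
fr=np.linspace(0,1,11)[1:]
pts=[c]+list(path([.2,.4,.6,.8,1])); rows(c,pts[1:]); e,qs=track(pts,s["q"],2); print(e,margin(qs)); print(np.array(qs))
for t in fr: R=toolR(psi2,al2,np.pi+phi*t); print(round(t,1),np.degrees(np.arccos(R.apply(u0)[2])).round(),R.apply(u0))
im=manip.get_image("wrist")[:,:,::-1];im2=manip.get_image("scene")[:,:,::-1]
cv2.imwrite("pics/s7.png",np.hstack([cv2.resize(im,(400,300)),cv2.resize(im2[70:295,150:450],(400,300))]))
```

```text
[ 0.094  0.595  0.423  1.927 -1.182  1.855  1.075] [482.531  71.101 194.236] [482.893  69.312 194.122] [ 1.304 -1.707 -3.065] 43.70811295000749
[-0.01, 0.0, -0.0, -0.005, -0.001, 0.577]
[-0.02, 0.0, 0.002, -0.005, 0.0, 1.154]
[-0.03, 0.0, 0.004, -0.005, 0.001, 1.73]
[-0.04, 0.0, 0.006, -0.005, 0.003, 2.306]
[-0.05, 0.0, 0.008, -0.004, 0.004, 2.883]
5.707523982080576e-07 0.11318474154161784
[[ 0.096  0.594  0.425  1.923 -1.172  1.864  1.067]
 [ 0.058  0.622  0.476  1.923 -1.189  1.883  0.64 ]
 [ 0.02   0.652  0.524  1.923 -1.207  1.903  0.214]
 [-0.018  0.685  0.572  1.923 -1.226  1.926 -0.212]
 [-0.054  0.72   0.619  1.922 -1.247  1.951 -0.638]
 [-0.089  0.758  0.664  1.922 -1.269  1.977 -1.065]]
0.1 20.0 [ 0.208 -0.273  0.939]
0.2 29.0 [ 0.396 -0.28   0.874]
0.3 40.0 [ 0.565 -0.297  0.77 ]
0.4 51.0 [ 0.706 -0.321  0.631]
0.5 62.0 [ 0.812 -0.353  0.465]
0.6 74.0 [ 0.877 -0.39   0.28 ]
0.7 85.0 [ 0.898 -0.431  0.086]
0.8 96.0 [ 0.875 -0.473 -0.108]
0.9 107.0 [ 0.807 -0.514 -0.291]
1.0 117.0 [ 0.699 -0.552 -0.454]
```

View pics/s7.png

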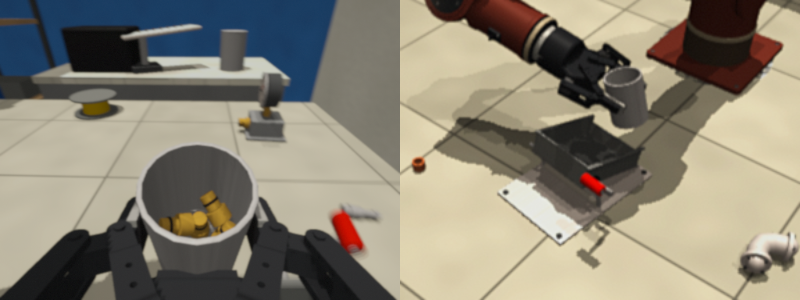

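Upright cup with all plugs is above the tray's front half (scene half, cup at (627,97), tray (590,145)). Rolling the wrist to pour.

Call:
drive_tool([
  [[-0.002,0,0,0,0,0.12,0.5],[-0.004,0,0,0,0,0.25,0.5],[-0.006,0,0,0,0,0.38,0.5],[-0.009,0,0,0,0,0.5,0.5],[-0.011,0,0.001,0,0,0.63,0.5],[-0.013,0,0.001,0,0,0.76,0.5],[-0.015,0,0.002,0,0,0.88,0.5],[-0.017,0,0.002,0,0,1.0,0.5]],
])

```text
time_s: 12.35
tool_pos: [482.9, 68.2, 180.4]
tcp_rot: [-1.861, -0.76, 0.238]
force: [0.1, 1.2, -3.4]
finger_gap: 59.1
grasp_force: 45.1
```

```bash
cat > pour.py <<'E'
from go import *
import sys
s=manip.sense(); c=cur(); print(s["q"],c[0],s["force"],s["grasp_force"])
u0=W[1][1].inv().apply([0,0,1]); print("tilt",np.degrees(np.arccos(c[1].apply(u0)[2])))
for a in sys.argv[1:]:
    t=float(a); R=toolR(psi2,al2,np.pi+phi*t); d=R.apply([0,0,1]); uu=R.apply(u0)
    G=S(*MOUTH)-(80-ZG)*(u if t<=1 else uu)+[0,0,40*(1-min(t,1))]
    rows(c,[(G+OFF*d,R)])
E
python3 pour.py .7 1
```

```text
[ 0.028  0.644  0.513  1.93  -1.21   1.892  0.332] [482.913  68.241 180.428] [ 0.056  1.151 -3.416] 45.07224280052469
tilt 45.116142260818755
[-0.012, 0.012, 0.005, -0.0, 0.0, 1.012]
[-0.022, 0.023, 0.008, -0.0, 0.0, 1.877]
```

Call:
drive_tool([
  [[-0.0015,0.0015,0.001,0,0,0.12,0.5],[-0.003,0.003,0.001,0,0,0.25,0.5],[-0.0045,0.0045,0.002,0,0,0.38,0.5],[-0.006,0.006,0.003,0,0,0.5,0.5],[-0.0075,0.0075,0.003,0,0,0.63,0.5],[-0.009,0.009,0.004,0,0,0.76,0.5],[-0.0105,0.0105,0.005,0,0,0.88,0.5],[-0.012,0.012,0.005,0,0,1.0,0.5]],
])

```text
time_s: 13.15
tool_pos: [482.9, 69.4, 166.3]
tcp_rot: [-1.78, 0.004, 0.034]
force: [0.2, -0.1, -3.7]
finger_gap: 59.0
grasp_force: 45.0
```

```bash
python3 pour.py 1 1.15 1.3
```

```text
[-0.04   0.698  0.598  1.934 -1.243  1.931 -0.406] [482.931  69.371 166.31 ] [ 0.157 -0.101 -3.693] 45.0201082854619
tilt 84.60031761388565
[0.0, 0.015, 0.003, 0.0, 0.0, 0.877]
[0.009, 0.007, 0.003, 0.0, 0.0, 1.309]
[0.02, 0.003, 0.003, 0.0, 0.0, 1.742]
```

Call:
drive_tool([
  [[0,0.002,0,0,0,0.15,0.5],[0,0.005,0.001,0,0,0.3,0.5],[0,0.007,0.001,0,0,0.42,0.5],[0,0.009,0.002,0,0,0.54,0.5],[0,0.011,0.002,0,0,0.65,0.5],[0,0.013,0.003,0,0,0.76,0.5],[0,0.015,0.003,0,0,0.87,0.5],[0,0.015,0.003,0,0,0.9,0.5],[0,0.015,0.003,0,0,0.9,0.5],[0,0.015,0.003,0,0,0.9,0.5]],
])

```text
time_s: 14.15
tool_pos: [483.2, 68.9, 155.0]
tcp_rot: [-1.843, 0.686, -0.14]
force: [-0.2, 0.4, -1.9]
finger_gap: 59.4
grasp_force: 45.0
```

```bash
python3 pour.py 1.15 1.3 1.4
```

```text
[-0.095  0.752  0.67   1.935 -1.274  1.973 -1.067] [483.197  68.901 155.039] [-0.189  0.371 -1.889] 45.04298647494579
tilt 117.49397934136876
[0.002, -0.011, 0.001, -0.0, 0.0, 0.418]
[0.008, -0.021, 0.001, -0.0, 0.0, 0.85]
[0.014, -0.027, 0.001, -0.0, 0.0, 1.138]
```

Weight dropped by 1.8 N, about all eight plugs. Tip a bit farther to be sure.

Call:
drive_tool([
  [[0,-0.002,0,0,0,0.12,0.5],[0.001,-0.006,0,0,0,0.25,0.5],[0.002,-0.01,0,0,0,0.38,0.5],[0.004,-0.014,0,0,0,0.5,0.5],[0.006,-0.018,0,0,0,0.62,0.5],[0.006,-0.018,0,0,0,0.7,0.5],[0.006,-0.018,0,0,0,0.7,0.5],[0.006,-0.018,0,0,0,0.7,0.5],[0.006,-0.018,0,0,0,0.7,0.5]],
])

```text
time_s: 15.05
tool_pos: [496.2, 70.9, 162.9]
tcp_rot: [-2.169, 1.193, -0.53]
force: [-0.3, 0.4, -1.2]
finger_gap: 59.7
grasp_force: 45.1
```

Run:
```python
from go import *
s=manip.sense(); c=cur(); print(s["q"],c[0],s["force"],s["tcp_rot"])
# back roll: to phi*0 in three steps, raised
for t in (.8,.4,0):
    R=toolR(psi2,al2,np.pi+phi*t); p=np.array([483,69,170+25*(1-t)])
    rows(c,[(p,R)]); c=(p,R)
```

```text
[-0.137  0.77   0.718  1.911 -1.31   2.008 -1.637] [496.156  70.854 162.874] [-0.255  0.436 -1.228] [-2.169  1.193 -0.53 ]
[-0.019, 0.011, -0.005, -0.0, -0.0, -1.291]
[-0.003, -0.012, -0.003, -0.0, 0.0, -1.153]
[0.008, -0.01, -0.003, -0.0, -0.0, -1.153]
```

Call:
drive_tool([
  [[-0.005,0.003,0,0,0,-0.18,0.5],[-0.01,0.006,0,0,0,-0.36,0.5],[-0.015,0.009,0,0,0,-0.54,0.5],[-0.019,0.011,0,0,0,-0.72,0.5],[-0.019,0.011,0,0,0,-0.9,0.5],[-0.019,0.011,0,0,0,-1,0.5]],
])

```text
time_s: 15.65
tool_pos: [483.0, 72.8, 174.5]
tcp_rot: [-1.804, 0.452, -0.069]
force: [0.7, 0.5, -0.8]
finger_gap: 59.3
grasp_force: 45.1
```

Call:
drive_tool([
  [[0,0,0,0,0,-0.18,0.5],[0,0,0,0,0,-0.36,0.5],[0,0,0,0,0,-0.54,0.5],[0,0,0,0,0,-0.72,0.5],[0,0,0,0,0,-0.9,0.5],[0,0,0,0,0,-1,0.5]],
])

```text
time_s: 16.25
tool_pos: [483.0, 72.7, 174.4]
tcp_rot: [-1.791, -0.315, 0.104]
force: [-0.4, 0.4, -1.6]
finger_gap: 59.4
grasp_force: 45.1
```

Call:
drive_tool([
  [[0,0,0,0,0,-0.18,0.5],[0,0,0,0,0,-0.36,0.5],[0,0,0,0,0,-0.54,0.5],[0,0,0,0,0,-0.72,0.5],[0,0,0,0,0,-0.9,0.5],[0,0,0,0,0,-1,0.5],[0,0,0,0,0,-1,0.5]],
])

```text
time_s: 16.95
tool_pos: [483.0, 72.7, 174.4]
tcp_rot: [-2.011, -1.061, 0.425]
force: [0.2, -0.5, -1.1]
finger_gap: 59.5
grasp_force: 45.1
```

Run:
```python
from go import *
s=manip.sense(); c=cur(); print(s["q"],c[0],s["force"],s["tcp_rot"],s["grasp_force"])
rows(c,[(c[0]+[0,0,30],toolR(psi2,al2,np.pi))])
A=(c[0]+[0,0,30],toolR(psi2,al2,np.pi)); B=np.array([530,-297,185])
rows(A,[(A[0]+(B-A[0])*t,toolR(psi2+(psi-psi2)*t,al2+(al-al2)*t,np.pi)) for t in np.linspace(.1,1,10)])
```

```text
[ 0.061  0.639  0.462  1.934 -1.202  1.86   0.651] [483.019  72.667 174.405] [ 0.209 -0.453 -1.055] [-2.011 -1.061  0.425] 45.11179018802068
[0.033, -0.017, -0.008, 0.001, -0.0, -0.596]
[-0.012, 0.004, -0.045, -0.091, -0.036, 0.021]
[-0.024, 0.009, -0.09, -0.181, -0.071, 0.044]
[-0.036, 0.013, -0.135, -0.271, -0.106, 0.07]
[-0.048, 0.017, -0.179, -0.36, -0.141, 0.098]
[-0.06, 0.021, -0.224, -0.449, -0.176, 0.129]
[-0.072, 0.026, -0.269, -0.537, -0.21, 0.162]
[-0.084, 0.03, -0.314, -0.624, -0.243, 0.198]
[-0.096, 0.034, -0.359, -0.71, -0.276, 0.236]
[-0.108, 0.038, -0.404, -0.795, -0.308, 0.277]
[-0.12, 0.043, -0.449, -0.88, -0.339, 0.32]
```

Call:
drive_tool([
  [[0.011,-0.006,-0.003,0,0,-0.18,0.5],[0.022,-0.011,-0.005,0,0,-0.36,0.5],[0.033,-0.017,-0.008,0,0,-0.5,0.5],[0.033,-0.017,-0.008,0,0,-0.596,0.5],[0.033,-0.017,-0.008,0,0,-0.596,0.5]],
])

```text
time_s: 17.45
tool_pos: [482.9, 72.6, 205.0]
tcp_rot: [-3.132, -1.361, 1.595]
force: [0.8, -0.8, -2.0]
finger_gap: 59.5
grasp_force: 45.1
```

Call:
drive_tool([
  [[-0.012,0.004,-0.045,-0.091,-0.036,0.021,0.5],[-0.024,0.009,-0.09,-0.181,-0.071,0.044,0.5],[-0.036,0.013,-0.135,-0.271,-0.106,0.07,0.5],[-0.048,0.017,-0.179,-0.36,-0.141,0.098,0.5],[-0.06,0.021,-0.224,-0.449,-0.176,0.129,0.5],[-0.072,0.026,-0.269,-0.537,-0.21,0.162,0.5],[-0.084,0.03,-0.314,-0.624,-0.243,0.198,0.5],[-0.096,0.034,-0.359,-0.71,-0.276,0.236,0.5],[-0.108,0.038,-0.404,-0.795,-0.308,0.277,0.5],[-0.12,0.043,-0.449,-0.88,-0.339,0.32,0.5]],
])

```text
time_s: 18.45
tool_pos: [529.9, -299.7, 185.1]
tcp_rot: [-3.135, -1.079, 0.86]
force: [0.2, -0.2, -1.2]
finger_gap: 59.1
grasp_force: 45.1
```

Run:
```python
from go import *
s=manip.sense(); c=cur(); print(s["q"],c[0],s["force"],s["tcp_rot"],s["grasp_force"])
Rg=rpy([-3.14,-1.082,.868])
for z in(60,40,36.5): rows(c,[(np.array([530,-296.8,z]),Rg)])
im=manip.get_image("top")[:,:,::-1];im2=manip.get_image("scene")[:,:,::-1]
cv2.imwrite("pics/s8.png",np.hstack([cv2.resize(im[165:285,170:330],(400,300),interpolation=cv2.INTER_CUBIC),cv2.resize(im2[120:270,210:410],(400,300),interpolation=cv2.INTER_CUBIC)]))
```

```text
[ 0.42   0.627  0.721  1.759 -1.293  1.724  0.85 ] [ 529.868 -299.678  185.145] [ 0.222 -0.237 -1.233] [-3.135 -1.079  0.86 ] 45.07676346474909
[-0.137, -0.002, 0.076, 0.002, 0.004, -0.005]
[-0.159, -0.002, 0.088, 0.002, 0.004, -0.005]
[-0.162, -0.002, 0.09, 0.002, 0.004, -0.005]
```

View pics/s8.png

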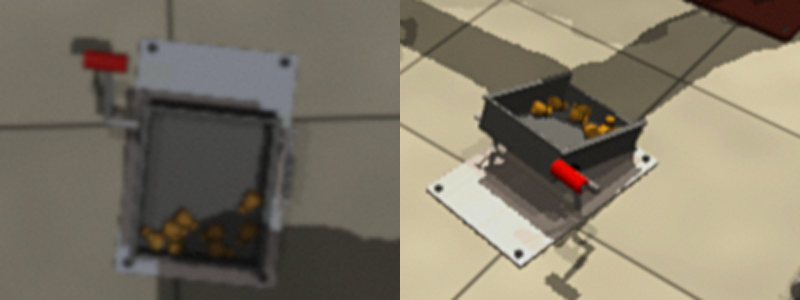

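The tray holds the brass plugs in its front corner area (left half, around (165,230) and (240,220)), none outside, and the lever is still locked. Setting the cup down.

Call:
drive_tool([
  [[-0.04,0,0.022,0,0,0,0.5],[-0.09,-0.001,0.05,0.001,0.002,-0.002,0.5],[-0.125,-0.002,0.069,0.002,0.004,-0.005,0.5],[-0.145,-0.002,0.08,0.002,0.004,-0.005,0.5],[-0.154,-0.002,0.085,0.002,0.004,-0.005,0.5],[-0.158,-0.002,0.087,0.002,0.004,-0.005,0.5],[-0.16,-0.002,0.089,0.002,0.004,-0.005,0.5],[-0.1612,-0.002,0.0895,0.002,0.004,-0.005,0.5],[-0.1612,-0.002,0.0895,0.002,0.004,-0.005,0.5],[-0.1612,-0.002,0.0895,0.002,0.004,-0.005,0.5]],
])

```text
time_s: 19.55
tool_pos: [530.4, -294.3, 38.7]
tcp_rot: [3.137, -1.084, 0.88]
force: [0.6, 1.0, -1.9]
finger_gap: 59.4
grasp_force: 45.1
```

Call:
drive_tool([
  [[-0.0011,0,0.0006,0,0,0,0.5],[-0.0022,0,0.0012,0,0,0,0.5],[-0.0028,0,0.0015,0,0,0,0.5],[-0.0028,0,0.0015,0,0,0,0.5]],
])

```text
time_s: 19.95
tool_pos: [530.3, -294.1, 36.5]
tcp_rot: [3.138, -1.086, 0.879]
force: [-2.2, -0.9, 6.8]
finger_gap: 59.4
grasp_force: 45.4
```

Contact with the shelf. Open and back out along the tool axis.

Call:
drive_tool([
  [[0,0,0,0,0,0,0.3],[0,0,0,0,0,0,0],[0,0,0,0,0,0,0],[0,0,0,0,0,0,0],[0,0,-0.02,0,0,0,0],[0,0,-0.05,0,0,0,0],[0,0,-0.09,0,0,0,0],[0,0,-0.13,0,0,0,0],[0,0,-0.17,0,0,0,0],[0,0,-0.2,0,0,0,0]],
])

```text
time_s: 20.95
tool_pos: [436.3, -406.0, 112.0]
tcp_rot: [3.137, -1.082, 0.876]
force: [-0.1, -0.7, 0.1]
finger_gap: 85.6
grasp_force: 0.0
```

Run:
```python
from h import *
s=manip.sense();print(s["tool_pos"],s["force"])
im=manip.get_image("top")[:,:,::-1];im2=manip.get_image("scene")[:,:,::-1]
L=cv2.resize(im[165:285,170:330],(400,300),interpolation=cv2.INTER_CUBIC)
cv2.imwrite("pics/s9.png",np.hstack([L,cv2.resize(im2[95:245,150:350],(400,300),interpolation=cv2.INTER_CUBIC)]))
print("upright rim proj in crop:",(proj("scene",[518,-310,80],1)-[150,95])*2,(proj("scene",[518,-310,0],1)-[150,95])*2)
```

```text
[ 436.25387426 -406.02565737  112.03734549] [-0.13946786 -0.65507348  0.06084964]
upright rim proj in crop: [76.81775938 64.87545291] [ 82.55852066 112.66249054]
```

View pics/s9.png

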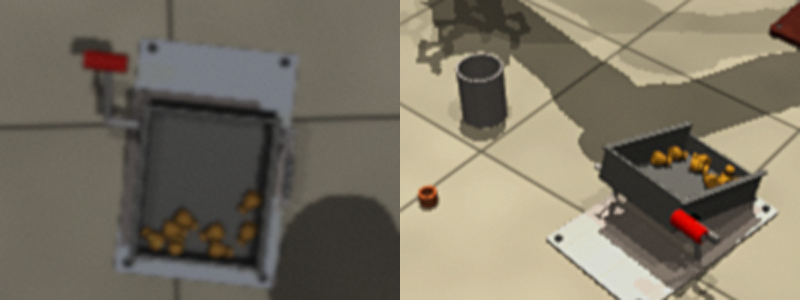

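The cup stands upright at (482,90) in the scene half with the robot clear of it, the plugs lie in the tray, the leg is locked and the ferrule is untouched. Handing in.

```bash
python3 -c "
from workcell import manip
print(manip.close_job())"
```

```text
the job is handed in; nothing more can be done
None
```

The job is handed in: the tray stands tilted on its locked leg, all eight plugs look to be in it, and the empty cup was set down upright on the shelf with nothing else disturbed; no verdict came back.

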